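# Make up two casting kits at the wax bench

## Task

Make up the two casting kits in the wooden trays: in the long tray with three bays put the large flask, the rubber base that fits it and the rubber mould, and in the short tray with two bays put the small flask and its own rubber base. Give every piece a bay to itself, sitting flat on the tray floor, flasks standing upright and bases cup upward. Leave the aluminium frame, the wax spool and the bottle where they are.

Things in the scene. Friction and masses are not known exactly. Their poses are not given: they have to be found in the camera images.
- long_tray: Fixed shallow wooden tray with three equal square bays in a row, 102 x 296 mm outside, 17 mm high. Floor 5 mm thick, walls and dividers 5 mm thick standing 12 mm above the floor. Origin: centre of the underside; y runs along the row, x across it, z up. Bays are 92 x 92 mm inside, centred at y = -97, 0 and +97 mm (x = 0); their floor is at z = 5 mm.
- short_tray: Fixed shallow wooden tray like the long one but with two equal square bays, 88 x 171 mm outside, 17 mm high (floor 5 mm, walls and divider 5 mm thick, 12 mm above the floor). Origin: centre of the underside; y runs along the row, x across it, z up. Bays are 78 x 78 mm inside, centred at y = -41.5 and +41.5 mm (x = 0); their floor is at z = 5 mm.
- large_flask: Large casting flask: bright steel tube open at both ends, standing on end, 58 mm outside diameter, wall 2.5 mm, 64 mm tall, about 0.2 kg. Origin: centre of the lower end, z along the tube, upward.
- small_flask: Small casting flask: bright steel tube open at both ends, standing on end, 42 mm outside diameter, wall 2.2 mm, 50 mm tall, about 0.1 kg. Origin: centre of the lower end, z along the tube, upward.
- large_base: Large sprue base: round black rubber cup with a low dome in its middle, 68 mm outside diameter, 28 mm tall, 60 mm inside the rim (fits the large flask), about 0.11 kg. Rim 4 mm thick; the dome stays below the rim. Origin: centre of the underside, z up.
- small_base: Small sprue base: round black rubber cup with a low dome in its middle, 52 mm outside diameter, 28 mm tall, 44 mm inside the rim (fits the small flask), about 0.07 kg. Rim 4 mm thick; the dome stays below the rim. Origin: centre of the underside, z up.
- mould: Rubber mould: tan-brown rubber block of two halves with a small brass gate in one end, lying flat, 73 mm long (x) x 48 mm wide (y) x 28 mm high (z), about 0.11 kg. Origin: centre of the underside; the gate is at -x.
- mould_frame: Bystander: loose aluminium frame, 100 (x) x 75 (y) x 22 mm high, with a 73 x 48 mm opening, lying flat off to one side. Origin: centre of the underside.
- spool: Bystander: white spool of green wax wire standing on its flange, 70 mm diameter, 40 mm high. Origin: centre of the underside.
- bottle: Bystander: amber glass bottle with a black cap, standing, 56 mm diameter, 115 mm tall. Origin: centre of the underside.

How it is judged:
By the outcome, as a careful person would: the job done as asked, in the order asked, and still so for the second after the job is handed in, with the robot touching nothing.
It also fails if it takes over 136 s, if anything falls off the work surface, if the arm or the gripper's body presses on something with over 40 N, if the wrist force passes 120 N, or if a joint passes its speed limit or range.

## Robot

A 6-joint arm with a two-finger parallel gripper is mounted at the origin on the work surface. World frame = base frame: x ahead of the robot, y to its left, z up, the work surface at z = 0. Lengths are in m, angles in degrees, forces in N, time in s.
With the tool pointing down it reaches from about 0.35 to 0.875 m from the base axis. Payload 4.2 kg.
Tool frame: the origin (TCP) lies midway between the tips of the shut fingers; the grasp point (between the pads) lies r.grasp_offset behind it (r.grasp_offset is the distance from the TCP to the grasp point, in m); z points along the fingers, y is the direction in which the jaws open and shut (so a half turn about z gives the same grasp; the last joint's range is limited). The gripper opens to 87 mm and grips with 3 to 60 N. Pads are 19 mm wide; open, the fingers measure 117 mm over their backs; the gripper's body (75 mm by 190 mm) begins 51 mm behind the grasp point.
Start: joints at [82.368, 22.042, 0.453, 0, -68.411, -14.817], TCP at [0.239, 0.578, 0.223] pointing down, gripper open.
Joint ranges: [-179.83, 179.83], [-69.29, 118.12], [-61.27, 80.66], [-181.25, 117.63], [-171.15, -9.14], [-177.46, 177.46]. Speed limits (degrees/s): [159.86, 159.86, 180, 180, 180, 180].

## Interface

Orientations are given as a 3x3 rotation matrix whose columns are the frame's x, y, z axes.
In Python, from station import sense, optics, r gives the robot as it stands. The module is installed in compiled form; this text tells all that it offers.
- The arm moves only by the tool servo_tool, never from a script. Its argument "deltas" is a list of rows, each an object with "slide": the shift along the tool's x, y, z in units of 25 mm (1.0 is 25 mm), a list of three; "spin": the turn about the tool's z in units of 8 degrees (1.0 is 8 degrees). A call has 1 to 10 rows; each row shifts and turns the pose as measured when the row begins, along the tool's axes as they then stand; what a row does not reach is not made up. A row lasts 1/10 s, in which the tool goes at most 50 mm and 8.59 degrees, less where a joint would pass 70% of its speed; a pose out of reach is approached as far as the arm can. A call is refused whole if a number of a shift passes 1 or a number of a turn 1, either way. A call with a gripper value outside its range is refused whole. "gripper" is the closure in counts, from 0 (fully open) to 255 (shut), set as the call begins (left out, the last holds). The fingers move at their own pace and stop on an object; the grip force is fixed at half the most. Time passes only in rows, so rows that do not move let the fingers close. It gives the time, the measured TCP pose, the force and the opening at its end, in the units of the state.
- sense(): the state, without advancing time (a new reading comes with each control period).
- optics.capture(name): name is "side" or "top"; returns a dict with "frame" (400x640x3 uint8, red, green, blue), "camera_matrix" (3x3 intrinsics, pixels), "k1" (the pictures are not rectified: a ray, as slopes to the right and down, at radius r is drawn at 1 + k1 r^2 times it, then the intrinsics apply), "eye" and "rotation" of the camera in the world. Camera axes: x right, y down, z forward; pixel columns grow to the right and rows downward; lengths in m; the calibration is good to about 2 mm. A picture is of the moment at which its call begins. There is no depth.
- r.finish_job(): hands the job in, once; it reports no verdict.
The state is a dict: "time_s": time; "joints": joint angles; "joint_velocities": joint speeds; "effort": joint torques, N m; "tcp_pos": TCP position; "ee_rot": TCP orientation; "wrist_force": force on the tool from outside, world axes, zero at the start; "moment": the same for the moment, N m; "gripper_width": opening from 0.0 (shut) to 1.0 (fully open).
Only numpy, scipy, OpenCV 4.12 (cv2) and the standard library are available. Lean on these libraries where they do the work, as an engineer would, in place of code of your own. Each camera call takes 0.05 s, during which the arm holds its last target.

## Working session

There is one attempt and no reset: what is moved stays moved. The work goes in short steps, Python scripts to look and compute and a tool call to move; the robot and the scene stay as the last step left them, time stands still between calls to the robot, and variables do not carry over. Pictures are saved under pics/ and viewed, and the job is handed in when it is done.

Besides the shell and the picture viewer there is one more tool, called after ">>>" as a command line: name --argument value ..., lists and objects as JSON in quotes. servo_tool: Moves the arm, as the interface text tells. Its arguments: {"type":"object","properties":{"deltas":{"type":"array"},"gripper":{"type":"number"}},"required":["deltas"]}

```bash
mkdir -p pics; python3 - <<'E'
from station import sense, optics, r
import cv2
s=sense();print(s, r.grasp_offset)
for n in("side","top"):
    d=optics.capture(n);cv2.imwrite(f"pics/{n}0.png",d["frame"][:,:,::-1]);print(n,d["camera_matrix"],d["k1"],d["eye"],d["rotation"])
E
```

```text
{'time_s': 0.0, 'joints': array([ 8.23675075e+01,  2.20900256e+01,  3.80595771e-01, -2.94858803e-02,
       -6.84097956e+01, -1.48151496e+01]), 'joint_velocities': array([-0.06818979, -0.00707934,  0.05498477, -0.04907648, -0.09960418,
        0.00364706]), 'effort': array([-1.04118921e-03, -3.90671253e+01,  1.87404495e+01,  4.21984747e+00,
        1.10208589e-02, -1.94187005e-04]), 'tcp_pos': array([0.23841505, 0.57709925, 0.22147163]), 'ee_rot': array([[ 9.24156362e-01, -3.82013684e-01, -7.50652136e-04],
       [-3.82014415e-01, -9.24154203e-01, -1.99883628e-03],
       [ 6.98644843e-05,  2.13399720e-03, -9.99997721e-01]]), 'wrist_force': array([-0.02801048,  0.31974846,  0.85725871]), 'moment': array([ 0.03760613,  0.01023389, -0.01372108]), 'gripper_width': 1.0005807306628411} 0.0187
side [[423.95032935   0.         311.19829655]
 [  0.         423.95032935 193.91559337]
 [  0.           0.           1.        ]] -0.08860971316440698 [ 0.04748698 -0.64418102  0.96703686] [[ 0.78883349 -0.46963933  0.39646012]
 [-0.61451724 -0.59166039  0.52183   ]
 [-0.01050214 -0.65526856 -0.75532299]]
top [[455.23300183   0.         316.98417786]
 [  0.         455.23300183 200.41833275]
 [  0.           0.           1.        ]] -0.11443461887454383 [0.28757665 0.00385844 1.43420187] [[-0.01531713 -0.9872829   0.15823359]
 [-0.99974832  0.01252774 -0.0186108 ]
 [ 0.01639182 -0.15847883 -0.9872263 ]]
```

View pics/side0.png

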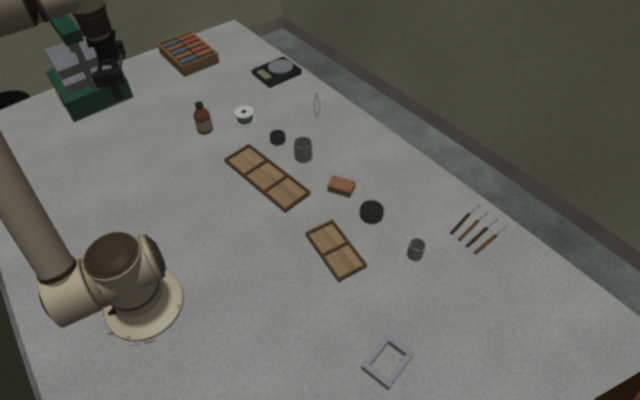

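View pics/top0.png

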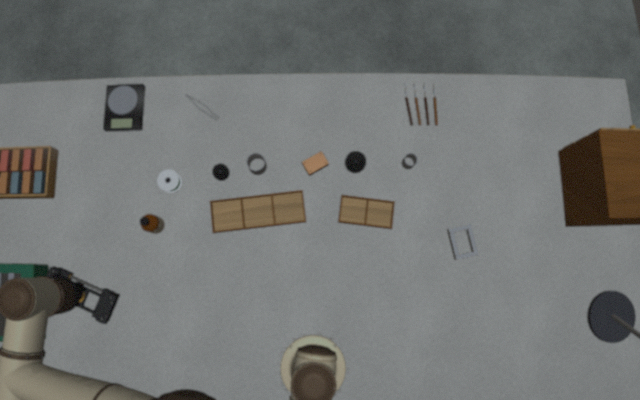

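The top view shows the long tray at about (258,211), the short tray at (367,211), the small base at (221,172), the large flask at (257,163), the mould at (315,162), the large base at (356,161) and the small flask at (409,160). I'll zoom in to measure these.

```bash
cat > h.py <<'E'
from station import sense, optics, r
import cv2, numpy as np
def und(d,px):
    K=d["camera_matrix"];p=np.atleast_2d(np.array(px,float))
    return cv2.undistortPoints(p.reshape(-1,1,2),K,np.array([d["k1"],0,0,0.])).reshape(-1,2) if False else _und(d,p)
def _und(d,p):
    K=d["camera_matrix"]
    q=np.c_[(p[:,0]-K[0,2])/K[0,0],(p[:,1]-K[1,2])/K[1,1]]
    u=q.copy()
    for _ in range(30): u=q/(1+d["k1"]*(u**2).sum(1,keepdims=True))
    return u
def p2w(d,px,z):
    u=und(d,px);R=np.array(d["rotation"]);e=np.array(d["eye"])
    v=np.c_[u,np.ones(len(u))]@R.T
    return e+v*((z-e[2])/v[:,2])[:,None]
def proj(d,P):
    P=np.atleast_2d(P);c=(P-d["eye"])@np.array(d["rotation"]);K=d["camera_matrix"]
    u=c[:,:2]/c[:,2:];u=u*(1+d["k1"]*(u**2).sum(1,keepdims=True))
    return u*[K[0,0],K[1,1]]+[K[0,2],K[1,2]]
def crop(d,x0,y0,w,h,s,f):
    c=d["frame"][y0:y0+h,x0:x0+w,::-1]
    c=cv2.resize(c,None,fx=s,fy=s,interpolation=cv2.INTER_CUBIC)
    c=cv2.convertScaleAbs(c,alpha=1.5)
    for i in range(0,w,10): cv2.putText(c,str(x0+i),(i*s,8),0,.28,(0,255,255)); cv2.line(c,(i*s,0),(i*s,h*s),(0,90,90),1) if i%20==0 else 0
    for i in range(0,h,10): cv2.putText(c,str(y0+i),(0,i*s+4),0,.28,(0,255,255)); cv2.line(c,(0,i*s),(w*s,i*s),(0,90,90),1) if i%20==0 else 0
    cv2.imwrite(f,c)
E
python3 - <<'E'
from h import *
d=optics.capture("top")
crop(d,200,145,130,95,6,"pics/t1.png");crop(d,300,145,130,95,6,"pics/t2.png")
d=optics.capture("side")
crop(d,220,120,150,110,5,"pics/s1.png");crop(d,290,170,150,115,5,"pics/s2.png")
E
```

```text
(no output)
```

View pics/t1.png

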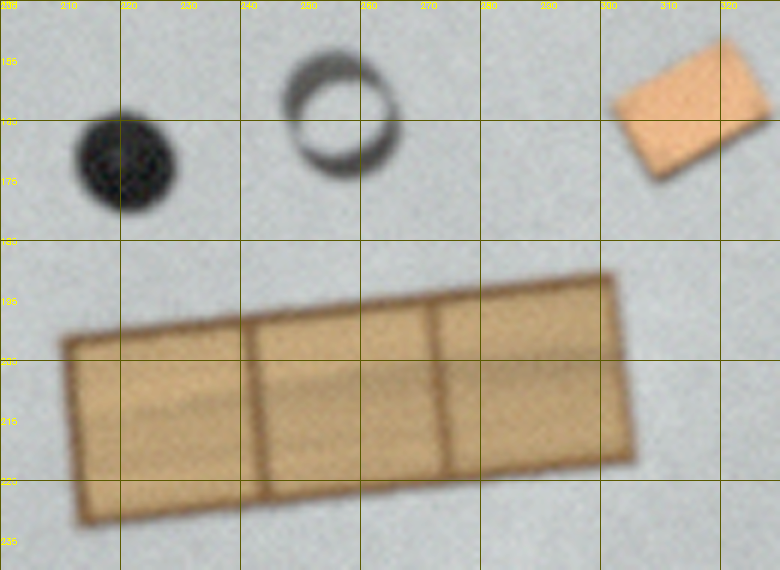

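View pics/t2.png

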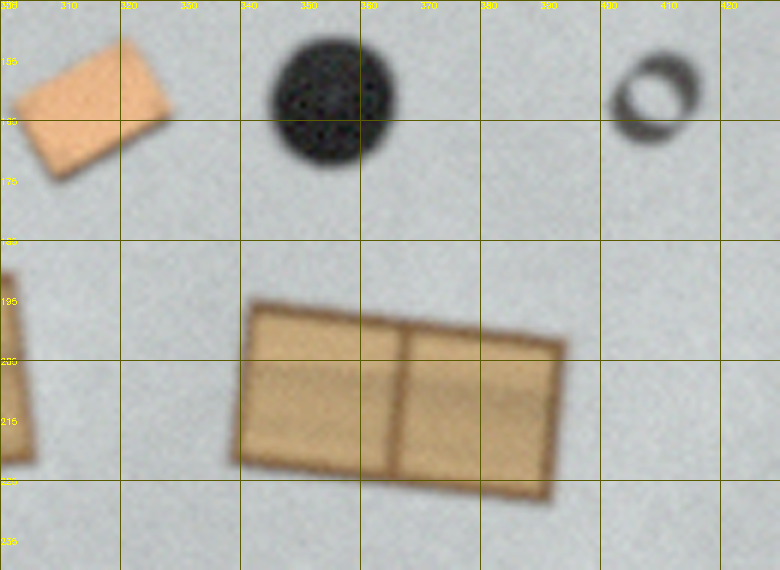

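View pics/s1.png

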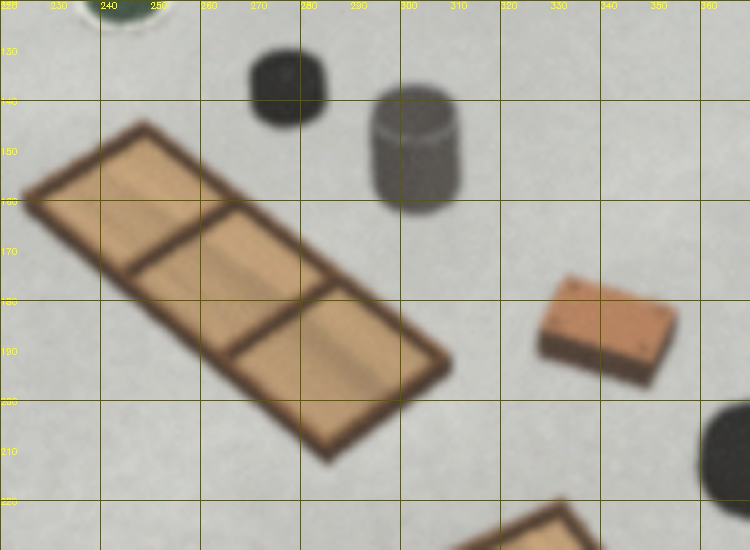

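View pics/s2.png

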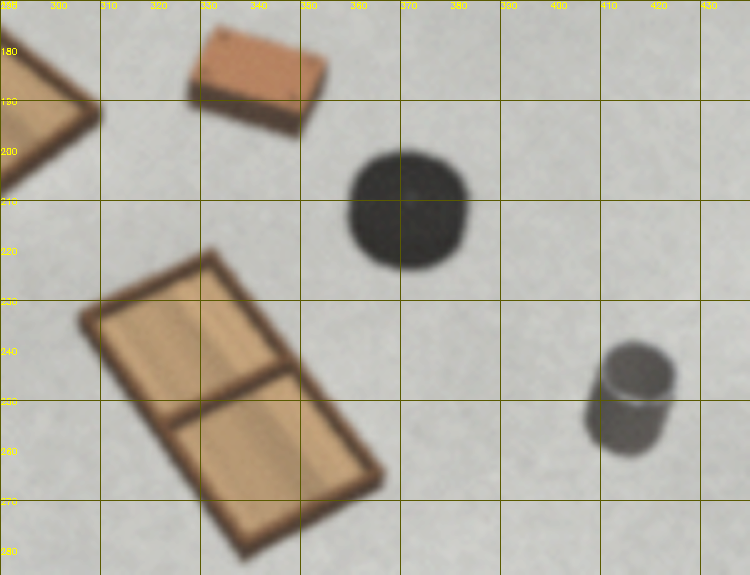

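```bash
cat > fit.py <<'E'
from h import *
from scipy.optimize import minimize
from itertools import product
S=8
def cyl(rad,h):
    a=np.linspace(0,2*np.pi,48,endpoint=False);return np.array([[rad*np.cos(t),rad*np.sin(t),z] for t in a for z in(0,h)])
def box(x,y,z): return np.array([[sx*x/2,sy*y/2,sz] for sx,sy,sz in product((-1,1),(-1,1),(0,z))])
M=dict(long_tray=box(.102,.296,.017),short_tray=box(.088,.171,.017),large_flask=cyl(.029,.064),small_flask=cyl(.021,.05),large_base=cyl(.034,.028),small_base=cyl(.026,.028),mould=box(.073,.048,.028))
def w(p,P):
    c,s=np.cos(p[2]),np.sin(p[2]);return P@np.array([[c,s,0],[-s,c,0],[0,0,1]])+[p[0],p[1],p[3] if len(p)>3 else 0]
def masks(d,name,g,z=0,pad=9,thr=28):
    px=proj(d,w([*g,z],M[name]));x0,y0=np.floor(px.min(0)).astype(int)-pad;x1,y1=np.ceil(px.max(0)).astype(int)+pad
    x0,y0=max(x0,0),max(y0,0)
    c=d["frame"][y0:y1,x0:x1].astype(np.float32)
    bg=np.median(np.r_[c[0],c[-1],c[:,0],c[:,-1]],0)
    c=cv2.resize(c,None,fx=S,fy=S,interpolation=cv2.INTER_CUBIC)
    m=(np.abs(c-bg).max(2)>thr).astype(np.uint8)
    n,l,st,ce=cv2.connectedComponentsWithStats(m)
    ctr=((px.mean(0)-[x0,y0])*S)
    best=max(range(1,n),key=lambda i:st[i,4]-3*np.hypot(*(ce[i]-ctr)))
    cs,_=cv2.findContours((l==best).astype(np.uint8),0,2)
    hull=cv2.convexHull(max(cs,key=cv2.contourArea));m2=np.zeros_like(m);cv2.fillConvexPoly(m2,hull,1)
    return m2,(x0,y0)
def fit(ds,name,g,z=0,**k):
    ms=[(d,)+masks(d,name,g,z,**k) for d in ds]
    yaw=name in("long_tray","short_tray","mould")
    def cost(p):
        q=[p[0]/1e3,p[1]/1e3,p[2]/50 if yaw else 0,z];t=0
        for d,m,o in ms:
            px=((proj(d,w(q,M[name]))-o+.5)*S-.5)
            r_=np.zeros_like(m);cv2.fillConvexPoly(r_,cv2.convexHull(np.round(px*16).astype(np.int32)),1,shift=4)
            t+=(r_!=m).sum()/m.sum()
        return t/len(ms)
    x=np.array([g[0]*1e3,g[1]*1e3,g[2]*50])
    for st in(8,2):
        s0=np.vstack([x]+[x+st*e for e in np.eye(3)]);R=minimize(cost,x,method="Nelder-Mead",options=dict(initial_simplex=s0,xatol=.02,fatol=1e-5));x=R.x
    return x[0],x[1],np.degrees(x[2]/50),R.fun
E
cat > run1.py <<'E'
from fit import *
t=optics.capture("top");s=optics.capture("side")
G=dict(long_tray=((258,211),5),short_tray=((367,211),-5),large_flask=((257,163),0),small_flask=((409,160),0),large_base=((356,161),0),small_base=((221,172),0),mould=((315,162),30))
for n,(px,a) in G.items():
    g=[*p2w(t,[px],.02)[0,:2],np.radians(a)]
    for ds in([t],[s],[t,s]): print(n,*np.round(fit(ds,n,g),3))
E
python3 run1.py
```

```text
long_tray 483.744 165.1 6.278 0.029
long_tray 485.006 165.791 6.277 0.035
long_tray 484.299 165.394 6.267 0.032
short_tray 478.282 -177.789 -7.955 0.035
short_tray 479.37 -176.91 -7.414 0.036
short_tray 478.95 -177.112 -7.952 0.036
large_flask 630.574 166.378 3.55 0.058
large_flask 632.286 167.759 4.267 0.035
large_flask 632.162 167.179 0.444 0.05
small_flask 637.487 -319.266 5.193 0.059
small_flask 638.419 -319.074 1.561 0.045
small_flask 637.917 -319.377 -0.853 0.055
large_base 639.713 -146.786 0.884 0.024
large_base 641.582 -145.782 -1.947 0.032
large_base 640.391 -146.503 3.973 0.043
small_base 611.955 284.126 -1.916 0.022
small_base 613.314 285.846 -5.075 0.04
small_base 612.101 284.595 0.136 0.049
mould 635.322 -17.741 119.613 0.028
mould 637.761 -17.196 -60.783 0.021
mould 636.321 -17.459 118.324 0.045
```

>>> servo_tool --deltas '[{"slide":[0,0,0],"spin":0.95},{"slide":[0,0,0],"spin":0.95},{"slide":[0,0,0],"spin":0.95},{"slide":[0,0,0],"spin":0.95},{"slide":[0,0,0],"spin":0.95},{"slide":[0,0,0],"spin":0.95},{"slide":[0,0,0],"spin":0.95},{"slide":[0,0,0],"spin":0.95},{"slide":[0,0,0],"spin":0},{"slide":[0,0,0],"spin":0}]' --gripper 0

```text
time_s: 1.3
tcp_pos: [0.2383, 0.5768, 0.2209]
ee_rot: [[0.077, -0.997, -0.001], [-0.997, -0.077, -0.003], [0.003, 0.001, -1.0]]
wrist_force: [0.8, -0.5, 0.3]
gripper_width: 1.001
```

```bash
cat > plan.py <<'E'
import sys
from h import *
# plan.py x y z yaw(tool x) : deltas in units from current pose
def plan(tx,ty,tz,yaw=None):
    s=sense();R=np.array(s["ee_rot"]);p=np.array(s["tcp_pos"])
    v=R.T@(np.array([tx,ty,tz])/1e3-p)/.025
    y=np.degrees(np.arctan2(R[1,0],R[0,0]))
    print("t",round(s["time_s"],1),"pos",np.round(p*1e3,1),"yaw",round(y,2),"tilt z",np.round(R[:,2],4),"w",round(s["gripper_width"],3),"F",np.round(s["wrist_force"],1))
    print("units",np.round(v,2), "spin units", None if yaw is None else round((((y-yaw)+180)%360-180)/8,2))
a=[float(v) for v in sys.argv[1:]]
plan(*a)
E
python3 plan.py 631.7 167 200 -83.7
```

```text
t 1.3 pos [238.3 576.8 220.9] yaw -85.58 tilt z [-0.0013 -0.0028 -1.    ] w 1.001 F [ 0.8 -0.5  0.3]
units [ 17.55 -14.43   0.86] spin units -0.23
```

>>> servo_tool --deltas '[{"slide":[0.9,-0.75,0],"spin":-0.2},{"slide":[0.9,-0.75,0],"spin":0},{"slide":[0.9,-0.75,0],"spin":0},{"slide":[0.9,-0.75,0],"spin":0},{"slide":[0.9,-0.75,0],"spin":0},{"slide":[0.9,-0.75,0],"spin":0},{"slide":[0.9,-0.75,0],"spin":0},{"slide":[0.9,-0.75,0],"spin":0},{"slide":[0.9,-0.75,0],"spin":0},{"slide":[0.9,-0.75,0],"spin":0}]'

```text
time_s: 2.3
tcp_pos: [0.4558, 0.3709, 0.2211]
ee_rot: [[0.14, -0.99, -0.0], [-0.99, -0.14, -0.001], [0.001, 0.001, -1.0]]
wrist_force: [1.9, -0.5, -0.1]
gripper_width: 0.997
```

```bash
python3 plan.py 631.7 167 200 -83.7
```

```text
t 2.3 pos [455.8 370.9 221.1] yaw -81.94 tilt z [-4.0e-04 -1.3e-03 -1.0e+00] w 0.997 F [ 1.9 -0.5 -0.1]
units [ 9.06 -5.82  0.85] spin units 0.22
```

>>> servo_tool --deltas '[{"slide":[0.95,-0.6,0],"spin":0.05},{"slide":[0.95,-0.6,0],"spin":0},{"slide":[0.95,-0.6,0],"spin":0},{"slide":[0.95,-0.6,0],"spin":0},{"slide":[0.95,-0.6,0],"spin":0},{"slide":[0.95,-0.6,0],"spin":0},{"slide":[0.95,-0.6,0],"spin":0},{"slide":[0.95,-0.6,0],"spin":0},{"slide":[0.95,-0.6,0],"spin":0},{"slide":[0,0,0],"spin":0}]'

```text
time_s: 3.3
tcp_pos: [0.6286, 0.1676, 0.2213]
ee_rot: [[0.155, -0.988, 0.001], [-0.988, -0.155, -0.001], [0.001, -0.0, -1.0]]
wrist_force: [-0.1, 0.1, -0.7]
gripper_width: 1.0
```

```bash
python3 plan.py 631.7 167 100 -83.7; python3 -c "
from h import *
d=optics.capture('side');crop(d,240,60,150,110,5,'pics/s3.png')"
```

```text
t 3.3 pos [628.6 167.6 221.3] yaw -81.06 tilt z [ 6.0e-04 -1.2e-03 -1.0e+00] w 1.0 F [-0.1  0.1 -0.7]
units [ 0.04 -0.12  4.85] spin units 0.33
```

View pics/s3.png

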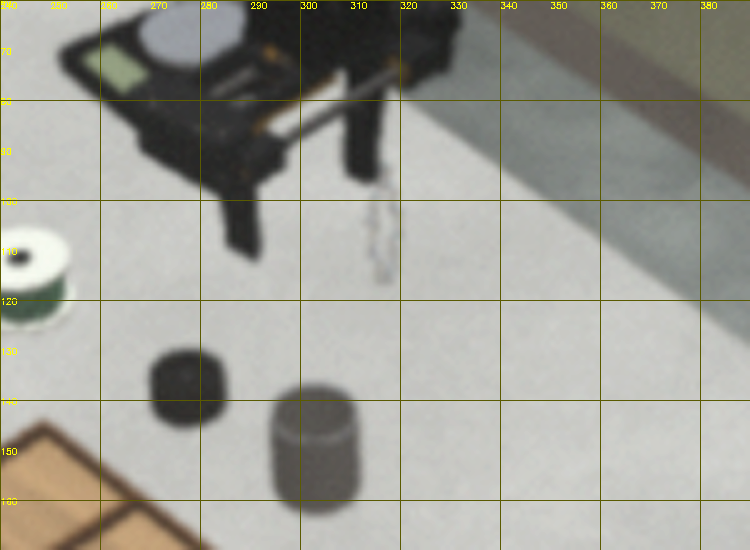

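The fingertips at (245,110) and (312,96) are open above the large flask, whose top is at (302,140). I'll descend to z≈35 and grip.

>>> servo_tool --deltas '[{"slide":[0,-0.12,0.8],"spin":0.33},{"slide":[0,0,0.9],"spin":0},{"slide":[0,0,0.9],"spin":0},{"slide":[0,0,0.9],"spin":0},{"slide":[0,0,0.9],"spin":0},{"slide":[0,0,0.5],"spin":0},{"slide":[0,0,0],"spin":0}]'

```text
time_s: 4.05
tcp_pos: [0.6287, 0.1747, 0.097]
ee_rot: [[0.124, -0.992, 0.004], [-0.992, -0.124, 0.002], [-0.002, -0.004, -1.0]]
wrist_force: [-0.2, -0.4, 0.3]
gripper_width: 1.002
```

```bash
python3 plan.py 631.7 167 33 -83.7
```

```text
t 4.0 pos [628.7 174.7  97. ] yaw -82.9 tilt z [ 0.0037  0.002  -1.    ] w 1.002 F [-0.2 -0.4  0.3]
units [ 0.32 -0.07  2.56] spin units 0.1
```

>>> servo_tool --deltas '[{"slide":[0.32,-0.1,0.4],"spin":0.1},{"slide":[0,0,0.2],"spin":0},{"slide":[0,0,0],"spin":0},{"slide":[0,0,0],"spin":0}]'

```text
time_s: 4.45
tcp_pos: [0.6341, 0.1678, 0.0841]
ee_rot: [[0.111, -0.994, 0.009], [-0.994, -0.111, 0.004], [-0.003, -0.009, -1.0]]
wrist_force: [0.6, -0.5, 0.6]
gripper_width: 1.0
```

```bash
python3 plan.py 631.7 167 33 -83.7
```

```text
t 4.5 pos [634.1 167.8  84.1] yaw -83.63 tilt z [ 0.0088  0.0039 -1.    ] w 1.0 F [ 0.6 -0.5  0.6]
units [0.03 0.12 2.04] spin units 0.01
```

>>> servo_tool --deltas '[{"slide":[0.03,0.1,0.5],"spin":0},{"slide":[0,0,0.5],"spin":0},{"slide":[0,0,0.5],"spin":0},{"slide":[0,0,0.3],"spin":0},{"slide":[0,0,0],"spin":0}]'

```text
time_s: 4.95
tcp_pos: [0.632, 0.1668, 0.0357]
ee_rot: [[0.111, -0.994, 0.009], [-0.994, -0.111, 0.004], [-0.003, -0.01, -1.0]]
wrist_force: [0.5, 0.2, -0.3]
gripper_width: 1.0
```

```bash
python3 plan.py 631.7 167 33 -83.7
```

```text
t 5.0 pos [632.  166.8  35.7] yaw -83.65 tilt z [ 0.0095  0.0044 -0.9999] w 1.0 F [ 0.5  0.2 -0.3]
units [-0.01  0.01  0.11] spin units 0.01
```

>>> servo_tool --deltas '[{"slide":[0,0,0]},{"slide":[0,0,0]},{"slide":[0,0,0]},{"slide":[0,0,0]},{"slide":[0,0,0]},{"slide":[0,0,0]},{"slide":[0,0,0]},{"slide":[0,0,0]}]' --gripper 255

```text
invalid input
```

```bash
python3 plan.py 473.7 261.8 120 -83.7
```

```text
t 5.0 pos [632.  166.8  35.7] yaw -83.65 tilt z [ 0.0095  0.0044 -0.9999] w 1.0 F [ 0.5  0.2 -0.3]
units [-4.49  5.84 -3.41] spin units 0.01
```

Each row needs a spin value.

>>> servo_tool --deltas '[{"slide":[0,0,0],"spin":0},{"slide":[0,0,0],"spin":0},{"slide":[0,0,0],"spin":0},{"slide":[0,0,0],"spin":0},{"slide":[0,0,0],"spin":0},{"slide":[0,0,0],"spin":0},{"slide":[0,0,0],"spin":0},{"slide":[0,0,0],"spin":0}]' --gripper 255

```text
time_s: 5.75
tcp_pos: [0.6328, 0.1672, 0.0362]
ee_rot: [[0.111, -0.994, 0.011], [-0.994, -0.111, 0.005], [-0.004, -0.012, -1.0]]
wrist_force: [0.3, -0.8, -1.4]
gripper_width: 0.669
```

```bash
python3 plan.py 473.7 261.8 120 -83.7
```

```text
t 5.8 pos [632.8 167.2  36.2] yaw -83.63 tilt z [ 0.0111  0.0051 -0.9999] w 0.669 F [ 0.3 -0.8 -1.4]
units [-4.48  5.86 -3.4 ] spin units 0.01
```

>>> servo_tool --deltas '[{"slide":[0,0,-0.6],"spin":0},{"slide":[0,0,-1],"spin":0},{"slide":[0,0,-1],"spin":0},{"slide":[-0.5,0.6,-0.6],"spin":0},{"slide":[-0.7,0.9,0],"spin":0},{"slide":[-0.7,0.9,0],"spin":0},{"slide":[-0.7,0.9,0],"spin":0},{"slide":[-0.7,0.9,0],"spin":0},{"slide":[-0.7,0.9,0],"spin":0},{"slide":[-0.3,0.4,0],"spin":0}]'

```text
time_s: 6.75
tcp_pos: [0.4786, 0.2596, 0.1253]
ee_rot: [[0.106, -0.994, 0.012], [-0.994, -0.106, 0.007], [-0.006, -0.012, -1.0]]
wrist_force: [0.6, -0.0, -2.2]
gripper_width: 0.668
```

```bash
python3 plan.py 473.7 261.8 100 -83.7
```

```text
t 6.8 pos [478.6 259.6 125.3] yaw -83.93 tilt z [ 0.0117  0.0072 -0.9999] w 0.668 F [ 0.6 -0.  -2.2]
units [-0.1   0.2   1.01] spin units -0.03
```

>>> servo_tool --deltas '[{"slide":[-0.1,0.2,0.5],"spin":0},{"slide":[0,0,1],"spin":0},{"slide":[0,0,0.9],"spin":0},{"slide":[0,0,0.5],"spin":0},{"slide":[0,0,0],"spin":0}]'

```text
time_s: 7.25
tcp_pos: [0.4746, 0.2648, 0.0562]
ee_rot: [[0.11, -0.994, 0.018], [-0.994, -0.11, 0.012], [-0.01, -0.019, -1.0]]
wrist_force: [0.3, 0.2, -2.2]
gripper_width: 0.662
```

```bash
python3 plan.py 473.7 261.8 42 -83.7
```

```text
t 7.2 pos [474.6 264.8  56.2] yaw -83.68 tilt z [ 0.0179  0.0124 -0.9998] w 0.662 F [ 0.3  0.2 -2.2]
units [0.12 0.06 0.57] spin units 0.0
```

>>> servo_tool --deltas '[{"slide":[0.12,0.06,0.4],"spin":0},{"slide":[0,0,0.15],"spin":0},{"slide":[0,0,0.05],"spin":0},{"slide":[0,0,0],"spin":0}]'

```text
time_s: 7.65
tcp_pos: [0.4754, 0.2622, 0.0426]
ee_rot: [[0.11, -0.994, 0.021], [-0.994, -0.11, 0.015], [-0.012, -0.023, -1.0]]
wrist_force: [-0.6, 0.2, -2.9]
gripper_width: 0.668
```

```bash
python3 plan.py 473.7 261.8 42 -83.7;python3 -c "
from h import *
d=optics.capture('side');crop(d,210,90,150,110,5,'pics/s4.png')"
```

```text
t 7.7 pos [475.4 262.2  42.6] yaw -83.69 tilt z [ 0.0212  0.0148 -0.9997] w 0.668 F [-0.6  0.2 -2.9]
units [0.01 0.07 0.02] spin units 0.0
```

View pics/s4.png

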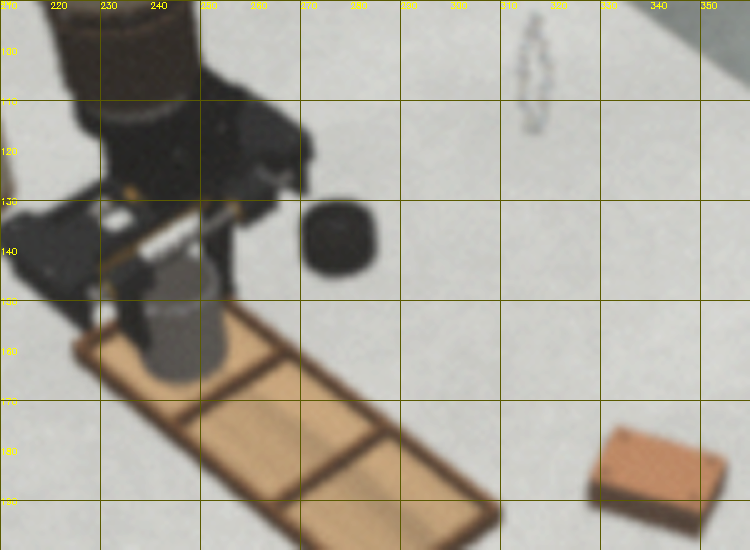

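>>> servo_tool --deltas '[{"slide":[0,0.04,0.06],"spin":0},{"slide":[0,0,0.04],"spin":0}]'

```text
time_s: 7.9
tcp_pos: [0.475, 0.2628, 0.0414]
ee_rot: [[0.11, -0.994, 0.023], [-0.994, -0.11, 0.016], [-0.014, -0.025, -1.0]]
wrist_force: [-2.5, 0.0, 3.8]
gripper_width: 0.668
```

>>> servo_tool --deltas '[{"slide":[0,0,0],"spin":0},{"slide":[0,0,0],"spin":0},{"slide":[0,0,0],"spin":0},{"slide":[0,0,0],"spin":0},{"slide":[0,0,-0.3],"spin":0},{"slide":[0,0,-1],"spin":0},{"slide":[0,0,-1],"spin":0},{"slide":[0,0,-1],"spin":0}]' --gripper 0

```text
time_s: 8.7
tcp_pos: [0.4726, 0.2608, 0.1256]
ee_rot: [[0.111, -0.994, 0.02], [-0.994, -0.111, 0.013], [-0.011, -0.022, -1.0]]
wrist_force: [0.0, 1.1, 0.8]
gripper_width: 0.998
```

```bash
python3 plan.py 640.6 -146.4 120 -83.7;python3 -c "
from h import *
d=optics.capture('side');crop(d,210,90,150,110,5,'pics/s5.png')"
```

```text
t 8.7 pos [472.6 260.8 125.6] yaw -83.63 tilt z [ 0.0204  0.0129 -0.9997] w 0.998 F [0.  1.1 0.8]
units [16.93 -4.87  0.15] spin units 0.01
```

View pics/s5.png

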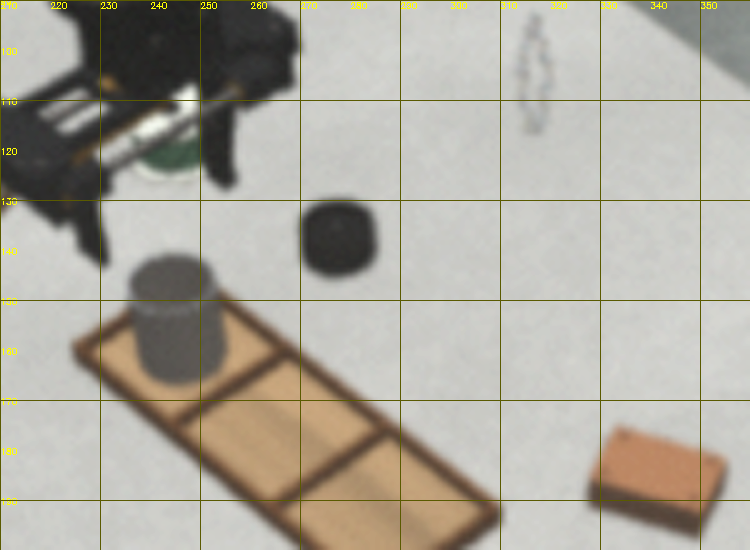

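The large flask stands upright in the far bay at (243,160). Next is the large base.

>>> servo_tool --deltas '[{"slide":[1,-0.29,0],"spin":0},{"slide":[1,-0.29,0],"spin":0},{"slide":[1,-0.29,0],"spin":0},{"slide":[1,-0.29,0],"spin":0},{"slide":[1,-0.29,0],"spin":0},{"slide":[1,-0.29,0],"spin":0},{"slide":[1,-0.29,0],"spin":0},{"slide":[1,-0.29,0],"spin":0},{"slide":[1,-0.29,0],"spin":0},{"slide":[1,-0.29,0],"spin":0}]'

```text
time_s: 9.75
tcp_pos: [0.5818, 0.0182, 0.1376]
ee_rot: [[0.121, -0.992, 0.042], [-0.992, -0.12, 0.027], [-0.022, -0.045, -0.999]]
wrist_force: [0.5, -0.2, 0.3]
gripper_width: 1.002
```

```bash
python3 plan.py 640.6 -146.4 110 -83.7
```

```text
t 9.8 pos [581.8  18.2 137.6] yaw -83.05 tilt z [ 0.0423  0.0271 -0.9987] w 1.002 F [ 0.5 -0.2  0.3]
units [ 6.84 -1.49  1.02] spin units 0.08
```

>>> servo_tool --deltas '[{"slide":[0,0,0],"spin":0},{"slide":[0,0,0],"spin":0},{"slide":[0,0,0],"spin":0},{"slide":[0,0,0],"spin":0}]'

```text
time_s: 10.15
tcp_pos: [0.5823, 0.0163, 0.1385]
ee_rot: [[0.117, -0.992, 0.044], [-0.993, -0.116, 0.027], [-0.022, -0.046, -0.999]]
wrist_force: [0.7, 0.4, 0.3]
gripper_width: 0.998
```

>>> servo_tool --deltas '[{"slide":[0,1,0],"spin":0},{"slide":[0,1,0],"spin":0},{"slide":[0,1,0],"spin":0},{"slide":[0,0,0],"spin":0}]'

```text
time_s: 10.55
tcp_pos: [0.5049, 0.0102, 0.1346]
ee_rot: [[0.122, -0.992, 0.043], [-0.992, -0.121, 0.028], [-0.022, -0.047, -0.999]]
wrist_force: [0.3, -0.5, 0.2]
gripper_width: 0.999
```

>>> servo_tool --deltas '[{"slide":[0,0,-1],"spin":0},{"slide":[0,0,-1],"spin":0},{"slide":[0,0,-1],"spin":0},{"slide":[0,0,0],"spin":0}]'

```text
time_s: 10.95
tcp_pos: [0.5015, 0.0108, 0.213]
ee_rot: [[0.128, -0.991, 0.044], [-0.991, -0.127, 0.027], [-0.021, -0.047, -0.999]]
wrist_force: [0.6, 0.8, 0.6]
gripper_width: 0.998
```

>>> servo_tool --deltas '[{"slide":[-1,0,0],"spin":0},{"slide":[-1,0,0],"spin":0},{"slide":[-1,0,0],"spin":0},{"slide":[-1,0,0],"spin":0},{"slide":[0,0,0],"spin":0}]'

```text
time_s: 11.45
tcp_pos: [0.4889, 0.1158, 0.2152]
ee_rot: [[0.13, -0.99, 0.047], [-0.991, -0.129, 0.029], [-0.023, -0.05, -0.998]]
wrist_force: [-0.1, 0.4, 0.4]
gripper_width: 1.002
```

```bash
python3 plan.py 640.6 -146.4 110 -83.7; python3 -c "
from h import *
s=sense();print(s['joints'],s['ee_rot'])"
```

```text
t 11.4 pos [488.9 115.8 215.2] yaw -82.52 tilt z [ 0.0465  0.0289 -0.9985] w 1.002 F [-0.1  0.4  0.4]
units [11.28 -4.45  4.18] spin units 0.15
[ 3.18693930e+01  8.85055664e+00 -1.90866153e+01  3.78800912e-04
 -5.89235565e+01 -2.44199275e+01] [[ 0.1301817  -0.99039864  0.04651086]
 [-0.99123175 -0.12893358  0.02890933]
 [-0.02263495 -0.04986651 -0.99849937]]
```

>>> servo_tool --deltas '[{"slide":[1,-0.3,0],"spin":0},{"slide":[1,-0.3,0],"spin":0},{"slide":[1,-0.3,0],"spin":0}]'

```text
time_s: 11.75
tcp_pos: [0.5211, 0.0463, 0.2136]
ee_rot: [[0.141, -0.989, 0.045], [-0.99, -0.139, 0.029], [-0.023, -0.049, -0.999]]
wrist_force: [0.8, -0.5, -0.8]
gripper_width: 0.997
```

```bash
cat > st.py <<'E'
from h import *
s=sense();q=s['joints'];R=s['ee_rot']
print(round(s['time_s'],2),np.round(q,2),'v',np.round(s['joint_velocities'],1),'pitch',round(90-(q[1]-q[2]-q[4]),2),'tilt',np.round(np.degrees(R[:2,2]),2),np.round(s['tcp_pos']*1e3,1))
E
python3 st.py
```

```text
11.75 [ 22.52  11.13 -16.2   -0.65 -59.64 -14.15] v [-31.7   9.2  11.7  -2.   -2.9  33.5] pitch 3.02 tilt [2.58 1.68] [521.1  46.3 213.6]
```

>>> servo_tool --deltas '[{"slide":[1,-0.3,0],"spin":0},{"slide":[1,-0.3,0],"spin":0},{"slide":[1,-0.3,0],"spin":0}]'

```text
time_s: 12.05
tcp_pos: [0.5547, -0.0279, 0.2116]
ee_rot: [[0.142, -0.989, 0.043], [-0.99, -0.141, 0.029], [-0.023, -0.047, -0.999]]
wrist_force: [0.7, 1.1, -0.2]
gripper_width: 1.003
```

```bash
python3 st.py
```

```text
12.05 [ 13.23  14.56 -11.72  -1.21 -60.94  -4.51] v [-30.1  12.7  16.9  -1.7  -4.9  30.8] pitch 2.78 tilt [2.47 1.67] [554.7 -27.9 211.6]
```

>>> servo_tool --deltas '[{"slide":[0,0,0],"spin":0}]'

```text
time_s: 12.15
tcp_pos: [0.5554, -0.0303, 0.2107]
ee_rot: [[0.139, -0.989, 0.042], [-0.99, -0.138, 0.028], [-0.022, -0.046, -0.999]]
wrist_force: [-0.4, 0.5, -0.6]
gripper_width: 0.997
```

```bash
python3 st.py
```

```text
12.15 [ 12.98  14.71 -11.65  -1.19 -60.93  -4.45] v [ 1.  -0.5 -1.2 -1.  -0.  -0.3] pitch 2.72 tilt [2.42 1.62] [555.4 -30.3 210.7]
```

```bash
python3 plan.py 640.6 -146.4 150 -83.7
```

```text
t 12.2 pos [555.4 -30.3 210.7] yaw -81.99 tilt z [ 0.0422  0.0283 -0.9987] w 0.997 F [-0.4  0.5 -0.6]
units [ 5.13 -2.62  2.44] spin units 0.21
```

>>> servo_tool --deltas '[{"slide":[1,-0.5,0.4],"spin":0.2},{"slide":[1,-0.5,0.4],"spin":0},{"slide":[1,-0.5,0.4],"spin":0},{"slide":[1,-0.5,0.4],"spin":0},{"slide":[0.9,-0.5,0.4],"spin":0}]'

```text
time_s: 12.65
tcp_pos: [0.6355, -0.1441, 0.1594]
ee_rot: [[0.116, -0.992, 0.043], [-0.993, -0.114, 0.03], [-0.025, -0.046, -0.999]]
wrist_force: [1.6, -0.1, 0.2]
gripper_width: 0.998
```

```bash
python3 st.py; python3 plan.py 640.6 -146.4 70 -83.7
```

```text
12.65 [  0.59  26.29  -1.53  -1.96 -59.71   6.97] v [-19.9  24.   23.5  -1.2  -0.2  20.9] pitch 2.48 tilt [2.47 1.72] [ 635.5 -144.1  159.4]
t 12.7 pos [ 635.5 -144.1  159.4] yaw -83.36 tilt z [ 0.0431  0.03   -0.9986] w 0.998 F [ 1.6 -0.1  0.2]
units [ 0.2  -0.03  3.58] spin units 0.04
```

>>> servo_tool --deltas '[{"slide":[0.2,0,1],"spin":0},{"slide":[0,0,1],"spin":0},{"slide":[0,0,1],"spin":0},{"slide":[0,0,0.9],"spin":0},{"slide":[0,0,0],"spin":0}]'

```text
time_s: 13.15
tcp_pos: [0.6402, -0.148, 0.054]
ee_rot: [[0.113, -0.993, 0.038], [-0.993, -0.111, 0.03], [-0.026, -0.041, -0.999]]
wrist_force: [-0.7, -0.1, -0.7]
gripper_width: 0.996
```

```bash
python3 st.py; python3 plan.py 640.6 -146.4 17 -83.7
```

```text
13.15 [  0.22  32.98  -6.72  -2.31 -48.12   7.72] v [ 0.1 -1.6  1.9  1.4 -0.6 -0.1] pitch 2.18 tilt [2.19 1.73] [ 640.2 -148.    54. ]
t 13.2 pos [ 640.2 -148.    54. ] yaw -83.54 tilt z [ 0.0382  0.0301 -0.9988] w 0.996 F [-0.7 -0.1 -0.7]
units [-0.02  0.04  1.48] spin units 0.02
```

>>> servo_tool --deltas '[{"slide":[0,0.05,0.7],"spin":0},{"slide":[0,0,0.7],"spin":0}]'

```text
time_s: 13.35
tcp_pos: [0.6428, -0.1468, 0.0217]
ee_rot: [[0.115, -0.992, 0.044], [-0.993, -0.114, 0.029], [-0.024, -0.047, -0.999]]
wrist_force: [-0.2, -0.1, -0.6]
gripper_width: 0.999
```

>>> servo_tool --deltas '[{"slide":[0,0,0],"spin":0},{"slide":[0,0,0],"spin":0},{"slide":[0,0,0],"spin":0},{"slide":[0,0,0],"spin":0},{"slide":[0,0,0],"spin":0}]' --gripper 255

```text
time_s: 13.85
tcp_pos: [0.6439, -0.1461, 0.0251]
ee_rot: [[0.117, -0.992, 0.046], [-0.993, -0.115, 0.029], [-0.023, -0.049, -0.999]]
wrist_force: [0.5, -0.6, -1.9]
gripper_width: 0.755
```

```bash
python3 st.py; python3 plan.py 484.3 165.4 80 -83.7
```

```text
13.85 [  0.43  35.02  -7.94  -2.32 -44.39   7.85] v [ 0.  -0.6  0.3 -0.  -0.2 -0. ] pitch 2.65 tilt [2.66 1.64] [ 643.9 -146.1   25.1]
t 13.8 pos [ 643.9 -146.1   25.1] yaw -83.3 tilt z [ 0.0465  0.0286 -0.9985] w 0.755 F [ 0.5 -0.6 -1.9]
units [-13.17   4.79  -2.13] spin units 0.05
```

Closed at TCP z=25, the jaws hold only the rim's top edge (65.7 mm). I'll reopen and go lower.

>>> servo_tool --deltas '[{"slide":[0,0,0],"spin":0},{"slide":[0,0,0],"spin":0},{"slide":[0,0.1,0.2],"spin":0},{"slide":[0,0.1,0.25],"spin":0},{"slide":[0,0,0],"spin":0}]' --gripper 0

```text
time_s: 14.35
tcp_pos: [0.64, -0.1465, 0.0144]
ee_rot: [[0.117, -0.992, 0.049], [-0.993, -0.115, 0.028], [-0.023, -0.052, -0.998]]
wrist_force: [0.1, 0.2, -0.7]
gripper_width: 0.994
```

```bash
python3 st.py; python3 -c "
from fit import *
t=optics.capture('top');s=optics.capture('side');crop(s,320,160,110,80,6,'pics/s6.png')"
```

```text
14.35 [  0.4   35.44  -9.08  -2.38 -42.66   7.97] v [-0.1 -0.3  0.8  0.3  0.1  0. ] pitch 2.82 tilt [2.83 1.63] [ 640.  -146.5   14.4]
```

View pics/s6.png

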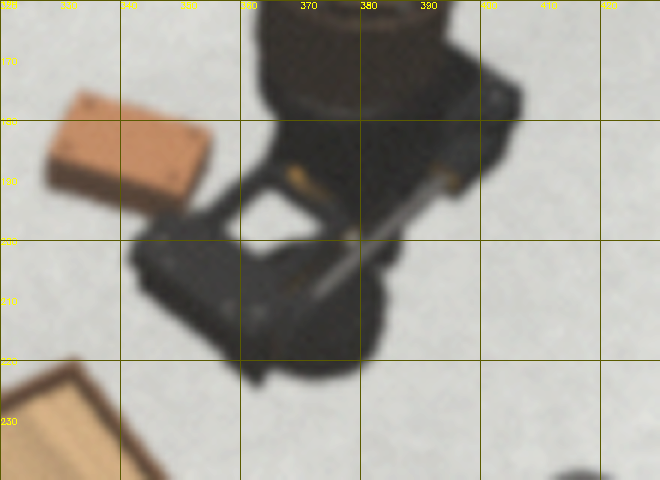

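The fingers straddle the base at about (372,212). Closing now.

>>> servo_tool --deltas '[{"slide":[0,0,0],"spin":0},{"slide":[0,0,0],"spin":0},{"slide":[0,0,0],"spin":0},{"slide":[0,0,0],"spin":0},{"slide":[0,0,0],"spin":0}]' --gripper 255

```text
time_s: 14.95
tcp_pos: [0.6418, -0.1467, 0.0156]
ee_rot: [[0.117, -0.992, 0.053], [-0.993, -0.116, 0.028], [-0.021, -0.056, -0.998]]
wrist_force: [-0.3, -0.4, -1.3]
gripper_width: 0.762
```

```bash
python3 st.py; python3 plan.py 484.3 165.4 80 -83.7
```

```text
14.95 [  0.41  35.41  -8.93  -2.32 -42.64   7.98] v [-0.1 -0.  -0.   0.   0.1 -0. ] pitch 3.02 tilt [3.03 1.59] [ 641.8 -146.7   15.6]
t 14.9 pos [ 641.8 -146.7   15.6] yaw -83.25 tilt z [ 0.0528  0.0278 -0.9982] w 0.762 F [-0.3 -0.4 -1.3]
units [-13.19   4.65  -2.56] spin units 0.06
```

>>> servo_tool --deltas '[{"slide":[0,0,-0.5],"spin":0},{"slide":[0,0,-1],"spin":0},{"slide":[-0.5,0.2,-1],"spin":0},{"slide":[-1,0.4,0],"spin":0},{"slide":[-1,0.4,0],"spin":0},{"slide":[-1,0.4,0],"spin":0},{"slide":[-1,0.4,0],"spin":0},{"slide":[-1,0.3,0],"spin":0},{"slide":[-1,0.3,0],"spin":0},{"slide":[-1,0.3,0],"spin":0}]'

```text
time_s: 15.95
tcp_pos: [0.5469, 0.0327, 0.0874]
ee_rot: [[0.111, -0.992, 0.056], [-0.994, -0.109, 0.029], [-0.022, -0.059, -0.998]]
wrist_force: [1.0, 0.2, -2.0]
gripper_width: 0.761
```

```bash
python3 st.py; python3 plan.py 484.3 165.4 80 -83.7
```

```text
15.95 [ 20.13  21.11 -22.91  -0.64 -42.4  -13.34] v [ 30.4  -9.4 -14.7   2.8   6.3 -31.9] pitch 3.59 tilt [3.22 1.64] [546.9  32.7  87.4]
t 15.9 pos [546.9  32.7  87.4] yaw -83.63 tilt z [ 0.0562  0.0286 -0.998 ] w 0.761 F [ 1.   0.2 -2. ]
units [-5.54  1.92  0.31] spin units 0.01
```

>>> servo_tool --deltas '[{"slide":[-0.95,0.35,0],"spin":0},{"slide":[-0.95,0.35,0],"spin":0},{"slide":[-0.95,0.35,0],"spin":0},{"slide":[-0.95,0.35,0],"spin":0},{"slide":[-0.95,0.35,0.3],"spin":0},{"slide":[-0.5,0.1,0.7],"spin":0},{"slide":[0,0,0.4],"spin":0}]'

```text
time_s: 16.65
tcp_pos: [0.4863, 0.1675, 0.0603]
ee_rot: [[0.116, -0.991, 0.066], [-0.993, -0.114, 0.035], [-0.027, -0.07, -0.997]]
wrist_force: [-1.1, -0.6, -1.5]
gripper_width: 0.762
```

```bash
python3 st.py; python3 plan.py 484.3 165.4 22 -83.7
```

```text
16.65 [ 37.56  20.27 -30.53   1.27 -34.97 -31.97] v [-0.1  7.5 -4.5  0.8 14.  -0.3] pitch 4.23 tilt [3.79 2.  ] [486.3 167.5  60.3]
t 16.6 pos [486.3 167.5  60.3] yaw -83.34 tilt z [ 0.0662  0.0349 -0.9972] w 0.762 F [-1.1 -0.6 -1.5]
units [0.12 0.2  1.52] spin units 0.04
```

>>> servo_tool --deltas '[{"slide":[0.12,0.15,0.9],"spin":0},{"slide":[0,0.05,0.5],"spin":0},{"slide":[0,0,0],"spin":0}]'

```text
time_s: 16.95
tcp_pos: [0.4843, 0.1648, 0.0248]
ee_rot: [[0.117, -0.991, 0.067], [-0.993, -0.115, 0.035], [-0.027, -0.07, -0.997]]
wrist_force: [0.1, -0.8, -0.8]
gripper_width: 0.764
```

```bash
python3 st.py; python3 plan.py 484.3 165.4 22 -83.7; python3 -c "
from fit import *
t=optics.capture('top');s=optics.capture('side');crop(s,210,90,150,110,5,'pics/s7.png')"
```

```text
16.95 [ 37.46  23.42 -32.89   1.5  -29.43 -32.08] v [-0.6 -1.1  0.3  0.1 -1.1  0.2] pitch 4.26 tilt [3.83 2.  ] [484.3 164.8  24.8]
t 16.9 pos [484.3 164.8  24.8] yaw -83.28 tilt z [ 0.0668  0.035  -0.9971] w 0.764 F [ 0.1 -0.8 -0.8]
units [-0.02  0.01  0.11] spin units 0.05
```

View pics/s7.png

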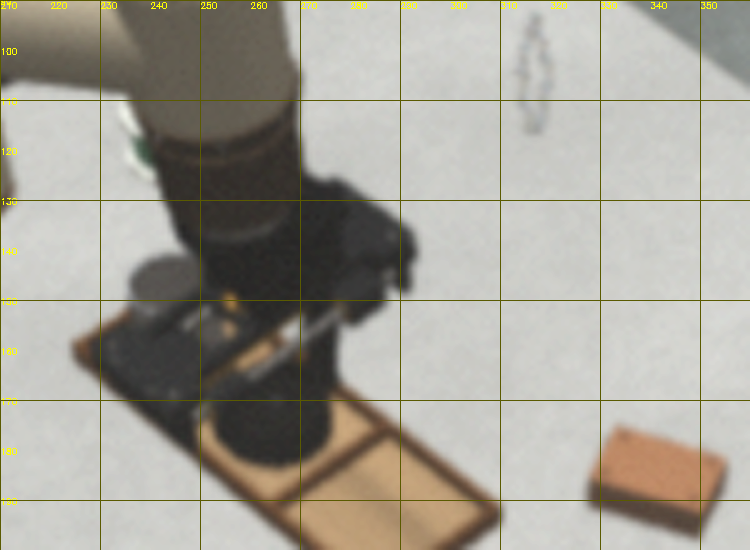

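The base hangs just above the middle bay at (263,174), clear of the walls. I'll lower it and release.

>>> servo_tool --deltas '[{"slide":[0,0,0.13],"spin":0},{"slide":[0,0,0.03],"spin":0}]'

```text
time_s: 17.25
tcp_pos: [0.4869, 0.1657, 0.0237]
ee_rot: [[0.116, -0.991, 0.072], [-0.993, -0.114, 0.038], [-0.03, -0.076, -0.997]]
wrist_force: [-0.9, 0.2, -0.4]
gripper_width: 0.763
```

>>> servo_tool --deltas '[{"slide":[0,0,0],"spin":0},{"slide":[0,0,0],"spin":0},{"slide":[0,0,0],"spin":0},{"slide":[0,0,-0.7],"spin":0},{"slide":[0,0,-1],"spin":0},{"slide":[0,0,-1],"spin":0},{"slide":[0,0,-1],"spin":0}]' --gripper 0

```text
time_s: 17.95
tcp_pos: [0.4794, 0.1613, 0.1175]
ee_rot: [[0.116, -0.991, 0.069], [-0.993, -0.114, 0.036], [-0.028, -0.072, -0.997]]
wrist_force: [0.2, 1.1, 0.5]
gripper_width: 0.997
```

```bash
python3 st.py; python3 plan.py 636.5 -17.4 130 -60.9; python3 -c "
from fit import *
t=optics.capture('top');s=optics.capture('side');crop(s,210,90,150,110,5,'pics/s8.png')"
```

```text
17.95 [ 37.51  14.69 -28.06   1.14 -42.88 -31.69] v [  0.5 -22.5  15.5  -0.6 -38.    0.7] pitch 4.37 tilt [3.94 2.05] [479.4 161.3 117.5]
t 17.9 pos [479.4 161.3 117.5] yaw -83.32 tilt z [ 0.0687  0.0357 -0.997 ] w 0.997 F [0.2 1.1 0.5]
units [ 7.81 -5.45 -0.32] spin units -2.8
```

View pics/s8.png

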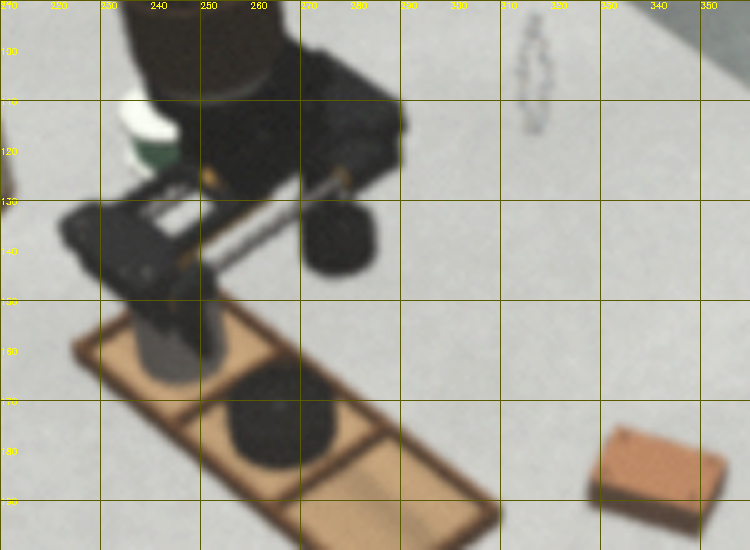

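The large base sits in the middle bay at (264,172) with its dome up. Next is the mould: I'll raise and turn first.

>>> servo_tool --deltas '[{"slide":[0,0,-1],"spin":-0.93},{"slide":[0,0,-1],"spin":-0.93},{"slide":[0,0,-1],"spin":-0.93}]'

```text
time_s: 18.35
tcp_pos: [0.4733, 0.1583, 0.1936]
ee_rot: [[0.496, -0.866, 0.068], [-0.868, -0.495, 0.036], [0.002, -0.077, -0.997]]
wrist_force: [1.1, 0.5, -0.5]
gripper_width: 0.995
```

```bash
python3 st.py; python3 plan.py 636.5 -17.4 150 -60.9
```

```text
18.35 [ 37.65   8.94 -22.77   0.93 -53.92  -8.43] v [  0.6 -17.4  19.8  -0.1 -36.9  77.1] pitch 4.38 tilt [3.92 2.08] [473.3 158.3 193.6]
t 18.4 pos [473.3 158.3 193.6] yaw -60.27 tilt z [ 0.0684  0.0363 -0.997 ] w 0.995 F [ 1.1  0.5 -0.5]
units [ 9.34 -2.04  1.93] spin units 0.08
```

>>> servo_tool --deltas '[{"slide":[1,-0.22,0],"spin":0},{"slide":[1,-0.22,0],"spin":0},{"slide":[1,-0.22,0],"spin":0},{"slide":[1,-0.22,0],"spin":0},{"slide":[1,-0.22,0],"spin":0},{"slide":[1,-0.22,0],"spin":0},{"slide":[1,-0.22,0],"spin":0},{"slide":[1,-0.22,0],"spin":0},{"slide":[1,-0.22,0],"spin":0}]'

```text
time_s: 19.25
tcp_pos: [0.633, -0.0149, 0.1988]
ee_rot: [[0.504, -0.861, 0.072], [-0.864, -0.502, 0.042], [-0.0, -0.083, -0.997]]
wrist_force: [0.9, 0.9, 0.3]
gripper_width: 0.997
```

```bash
python3 st.py; python3 plan.py 636.5 -17.4 60 -60.9
```

```text
19.25 [ 12.54  21.76  -3.01  -1.67 -60.7   18.49] v [-23.   18.   27.9  -2.1 -10.8  23.6] pitch 4.52 tilt [4.1 2.4] [633.  -14.9 198.8]
t 19.2 pos [633.  -14.9 198.8] yaw -59.73 tilt z [ 0.0715  0.042  -0.9966] w 0.997 F [0.9 0.9 0.3]
units [0.16 0.39 5.54] spin units 0.15
```

>>> servo_tool --deltas '[{"slide":[0.1,0.1,1],"spin":0.1},{"slide":[0,0.1,1],"spin":0},{"slide":[0,0.1,1],"spin":0},{"slide":[0,0.1,1],"spin":0},{"slide":[0,0,1],"spin":0},{"slide":[0,0,0.8],"spin":0}]'

```text
time_s: 19.85
tcp_pos: [0.6399, -0.0197, 0.0476]
ee_rot: [[0.486, -0.87, 0.076], [-0.874, -0.485, 0.042], [0.001, -0.087, -0.996]]
wrist_force: [0.5, 0.3, -0.2]
gripper_width: 1.001
```

```bash
python3 st.py; python3 plan.py 636.5 -17.4 16 -60.9
```

```text
19.85 [ 11.97  31.06 -11.86  -2.12 -42.31  18.65] v [ 0.4 15.9 -7.9 -0.7 23.7  0.7] pitch 4.77 tilt [4.38 2.39] [639.9 -19.7  47.6]
t 19.9 pos [639.9 -19.7  47.6] yaw -60.89 tilt z [ 0.0764  0.0417 -0.9962] w 1.001 F [ 0.5  0.3 -0.2]
units [-0.15  0.18  1.25] spin units 0.0
```

>>> servo_tool --deltas '[{"slide":[-0.12,0.15,0.7],"spin":0},{"slide":[0,0,0.5],"spin":0},{"slide":[0,0,0],"spin":0}]'

```text
time_s: 20.15
tcp_pos: [0.6344, -0.0181, 0.0106]
ee_rot: [[0.486, -0.871, 0.067], [-0.874, -0.484, 0.04], [-0.003, -0.078, -0.997]]
wrist_force: [-0.4, 0.6, -0.2]
gripper_width: 1.001
```

```bash
python3 st.py; python3 plan.py 636.5 -17.4 14 -60.9
```

```text
20.15 [ 12.22  33.61 -13.8   -2.32 -38.35  18.61] v [ 0.  -0.7  0.3  0.4 -0.3 -0. ] pitch 4.24 tilt [3.86 2.31] [634.4 -18.1  10.6]
t 20.1 pos [634.4 -18.1  10.6] yaw -60.93 tilt z [ 0.0673  0.0403 -0.9969] w 1.001 F [-0.4  0.6 -0.2]
units [ 0.02 -0.1  -0.13] spin units -0.0
```

>>> servo_tool --deltas '[{"slide":[0,-0.08,-0.08],"spin":0},{"slide":[0,0,0],"spin":0},{"slide":[0,0,0],"spin":0},{"slide":[0,0,0],"spin":0},{"slide":[0,0,0],"spin":0},{"slide":[0,0,0],"spin":0},{"slide":[0,0,0],"spin":0}]' --gripper 255

```text
time_s: 20.85
tcp_pos: [0.639, -0.0168, 0.0171]
ee_rot: [[0.486, -0.871, 0.075], [-0.874, -0.485, 0.041], [0.0, -0.085, -0.996]]
wrist_force: [0.4, -0.2, -1.3]
gripper_width: 0.551
```

```bash
python3 st.py; python3 plan.py 494.9 69 100 -83.7
```

```text
20.85 [ 12.26  33.29 -13.22  -2.24 -38.81  18.53] v [-0.  -0.2 -0.2 -0.  -0.1  0. ] pitch 4.67 tilt [4.28 2.37] [639.  -16.8  17.1]
t 20.9 pos [639.  -16.8  17.1] yaw -60.9 tilt z [ 0.0747  0.0413 -0.9963] w 0.551 F [ 0.4 -0.2 -1.3]
units [-5.8   3.07 -3.59] spin units 2.85
```

>>> servo_tool --deltas '[{"slide":[0,0,-0.5],"spin":0},{"slide":[0,0,-1],"spin":0},{"slide":[0,0,-1],"spin":0.7},{"slide":[0,0,-0.5],"spin":0.7},{"slide":[0,0,0],"spin":0.7},{"slide":[0,0,0],"spin":0.7}]'

```text
time_s: 21.45
tcp_pos: [0.6326, -0.0205, 0.0983]
ee_rot: [[0.103, -0.992, 0.075], [-0.994, -0.1, 0.041], [-0.033, -0.079, -0.996]]
wrist_force: [-0.3, -0.1, -1.0]
gripper_width: 0.55
```

```bash
python3 st.py; python3 plan.py 494.9 69 70 -83.7;python3 -c "
from fit import *
t=optics.capture('top');s=optics.capture('side');crop(s,240,110,150,110,5,'pics/s9.png')"
```

```text
21.45 [ 12.07  27.08 -10.26  -1.88 -47.99  -5.01] v [ -0.1  -1.7   0.9   0.3  -0.8 -57.7] pitch 4.67 tilt [4.29 2.34] [632.6 -20.5  98.3]
t 21.4 pos [632.6 -20.5  98.3] yaw -84.07 tilt z [ 0.0748  0.0409 -0.9964] w 0.55 F [-0.3 -0.1 -1. ]
units [-4.09  5.19  0.86] spin units -0.05
```

View pics/s9.png

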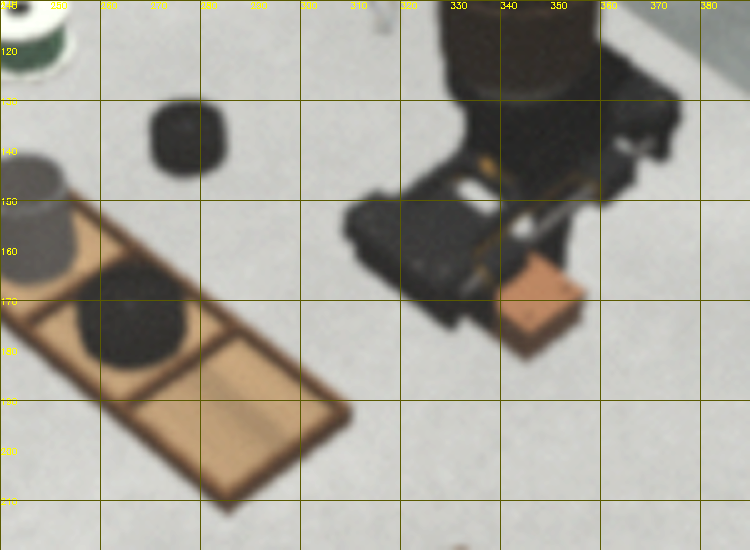

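The mould is held at about (345,170), rotated to line up with the tray.

>>> servo_tool --deltas '[{"slide":[-0.8,1,0],"spin":0},{"slide":[-0.8,1,0],"spin":0},{"slide":[-0.8,1,0],"spin":0},{"slide":[-0.8,1,0],"spin":0},{"slide":[-0.7,0.9,0],"spin":0},{"slide":[0,0,0.7],"spin":0},{"slide":[0,0,0.3],"spin":0}]'

```text
time_s: 22.25
tcp_pos: [0.4985, 0.066, 0.0685]
ee_rot: [[0.125, -0.989, 0.08], [-0.992, -0.122, 0.042], [-0.031, -0.084, -0.996]]
wrist_force: [0.2, 0.3, -0.4]
gripper_width: 0.549
```

```bash
python3 st.py; python3 plan.py 494.9 69 25 -83.7
```

```text
22.25 [ 25.98  18.39 -31.49  -0.24 -34.96 -18.71] v [ 1.3  4.2 -3.9  0.5 10.4  0.6] pitch 5.16 tilt [4.57 2.38] [498.5  66.   68.5]
t 22.2 pos [498.5  66.   68.5] yaw -82.84 tilt z [ 0.0797  0.0415 -0.996 ] w 0.549 F [ 0.2  0.3 -0.4]
units [-0.08  0.27  1.72] spin units 0.11
```

>>> servo_tool --deltas '[{"slide":[-0.08,0.25,0.9],"spin":0.1},{"slide":[0,0,0.6],"spin":0},{"slide":[0,0,0.1],"spin":0}]'

```text
time_s: 22.55
tcp_pos: [0.4967, 0.0692, 0.0278]
ee_rot: [[0.115, -0.99, 0.082], [-0.993, -0.112, 0.042], [-0.032, -0.086, -0.996]]
wrist_force: [0.1, -0.4, -0.8]
gripper_width: 0.549
```

```bash
python3 st.py; python3 plan.py 494.9 69 22.5 -83.7;python3 -c "
from fit import *
t=optics.capture('top');s=optics.capture('side');crop(s,210,110,150,110,5,'pics/s10.png')"
```

```text
22.55 [ 26.47  22.16 -34.06  -0.13 -28.5  -19.81] v [-0.2  1.9 -0.7 -0.   2.7  0.5] pitch 5.28 tilt [4.69 2.4 ] [496.7  69.2  27.8]
t 22.6 pos [496.7  69.2  27.8] yaw -83.37 tilt z [ 0.0819  0.042  -0.9958] w 0.549 F [ 0.1 -0.4 -0.8]
units [0.   0.09 0.21] spin units 0.04
```

View pics/s10.png

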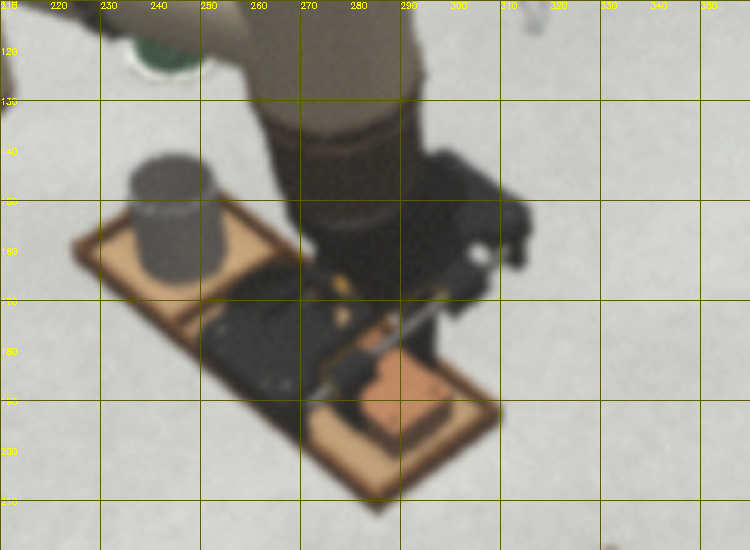

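The mould is over the near bay at (290,188). I'll lower it the last few mm and open only partly, so the fingers stay off the walls.

>>> servo_tool --deltas '[{"slide":[0,0.09,0.18],"spin":0},{"slide":[0,0,0.04],"spin":0}]'

```text
time_s: 22.85
tcp_pos: [0.4967, 0.0694, 0.0242]
ee_rot: [[0.115, -0.99, 0.086], [-0.993, -0.112, 0.044], [-0.034, -0.09, -0.995]]
wrist_force: [0.2, 0.6, -1.2]
gripper_width: 0.547
```

```bash
python3 st.py; python3 plan.py 494.9 69 22.5 -83.7
```

```text
22.85 [ 26.51  22.45 -34.44  -0.08 -27.58 -19.92] v [-0.3  0.3  1.1  0.6  1.4  0.2] pitch 5.53 tilt [4.92 2.5 ] [496.7  69.4  24.2]
t 22.9 pos [496.7  69.4  24.2] yaw -83.39 tilt z [ 0.0859  0.0436 -0.9953] w 0.547 F [ 0.2  0.6 -1.2]
units [0.01 0.08 0.06] spin units 0.04
```

>>> servo_tool --deltas '[{"slide":[0,0.05,0.05],"spin":0},{"slide":[0,0,0],"spin":0},{"slide":[0,0,0],"spin":0},{"slide":[0,0,-0.3],"spin":0},{"slide":[0,0,-1],"spin":0},{"slide":[0,0,-1],"spin":0},{"slide":[0,0,-1],"spin":0}]' --gripper 85

```text
time_s: 23.55
tcp_pos: [0.4874, 0.065, 0.1074]
ee_rot: [[0.116, -0.99, 0.083], [-0.993, -0.112, 0.042], [-0.032, -0.087, -0.996]]
wrist_force: [1.4, -0.2, -0.2]
gripper_width: 0.666
```

```bash
python3 st.py; python3 plan.py 638 -319.3 150 -97.9;python3 -c "
from fit import *
t=optics.capture('top');s=optics.capture('side');crop(s,210,110,150,110,5,'pics/s11.png')"
```

```text
23.55 [ 2.655e+01  1.397e+01 -3.063e+01 -3.000e-02 -4.009e+01 -1.997e+01] v [  0.1 -24.6  14.9   0.2 -39.2   0.1] pitch 5.31 tilt [4.73 2.39] [487.4  65.  107.4]
t 23.6 pos [487.4  65.  107.4] yaw -83.36 tilt z [ 0.0826  0.0417 -0.9957] w 0.666 F [ 1.4 -0.2 -0.2]
units [15.9  -4.38 -1.84] spin units 1.82
```

View pics/s11.png

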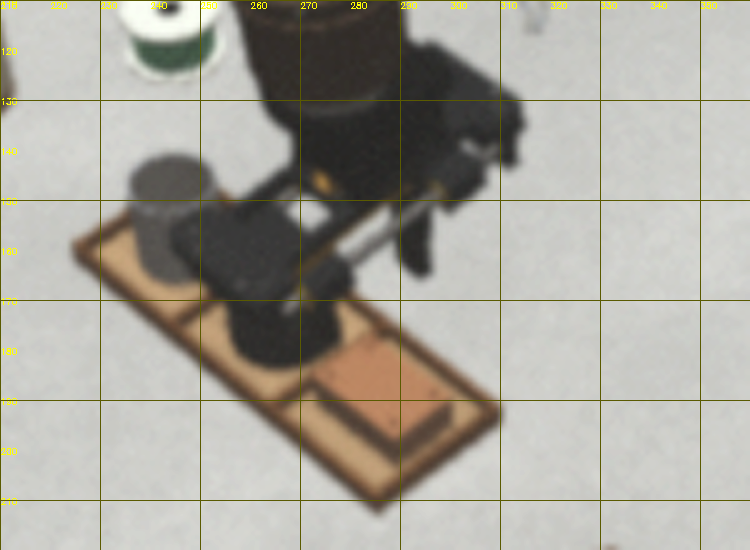

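The mould lies flat in the third bay at (292,187). Now the small flask.

>>> servo_tool --deltas '[{"slide":[0.5,0,-1],"spin":0.9},{"slide":[1,-0.2,-1],"spin":0.9},{"slide":[1,-0.3,-1],"spin":0},{"slide":[1,-0.5,0],"spin":0},{"slide":[1,-0.5,0],"spin":0},{"slide":[1,-0.5,0],"spin":0},{"slide":[1,-0.5,0],"spin":0},{"slide":[1,-0.5,0],"spin":0},{"slide":[1,-0.5,0],"spin":0}]' --gripper 0

```text
time_s: 24.55
tcp_pos: [0.5461, -0.1654, 0.1868]
ee_rot: [[-0.136, -0.986, 0.096], [-0.989, 0.141, 0.047], [-0.06, -0.088, -0.994]]
wrist_force: [0.9, 0.7, 0.0]
gripper_width: 0.999
```

```bash
python3 st.py; python3 plan.py 638 -319.3 150 -97.9
```

```text
24.55 [ -2.24  16.26 -12.47  -3.51 -55.92  -3.91] v [-30.5  16.5  24.1  -3.3  -9.   31.7] pitch 5.35 tilt [5.49 2.7 ] [ 546.1 -165.4  186.8]
t 24.6 pos [ 546.1 -165.4  186.8] yaw -97.83 tilt z [ 0.0958  0.0471 -0.9943] w 0.999 F [0.9 0.7 0. ]
units [ 5.67 -4.36  1.53] spin units 0.01
```

>>> servo_tool --deltas '[{"slide":[0,0,-1],"spin":0},{"slide":[0,0,-1],"spin":0},{"slide":[0,0,-1],"spin":0},{"slide":[0,0,0],"spin":0}]'

```text
time_s: 24.95
tcp_pos: [0.538, -0.1732, 0.2608]
ee_rot: [[-0.143, -0.986, 0.09], [-0.988, 0.147, 0.047], [-0.059, -0.082, -0.995]]
wrist_force: [0.0, -0.1, -0.2]
gripper_width: 1.005
```

```bash
python3 st.py
```

```text
24.95 [ -3.11  12.69  -6.33  -3.24 -66.02  -4.07] v [-0.2  1.7 -3.5 -2.1  0.4  0. ] pitch 4.96 tilt [5.14 2.68] [ 538.  -173.2  260.8]
```

>>> servo_tool --deltas '[{"slide":[0,0,0],"spin":0},{"slide":[0,0,0],"spin":0},{"slide":[0,0,0],"spin":0},{"slide":[0,0,0],"spin":0},{"slide":[0,0,0],"spin":0},{"slide":[0,0,0],"spin":0},{"slide":[0,0,0],"spin":0},{"slide":[0,0,0],"spin":0}]'

```text
time_s: 25.75
tcp_pos: [0.5359, -0.172, 0.2562]
ee_rot: [[-0.143, -0.986, 0.082], [-0.988, 0.147, 0.049], [-0.06, -0.074, -0.995]]
wrist_force: [-0.6, -0.7, 0.1]
gripper_width: 1.002
```

```bash
python3 st.py; python3 plan.py 638 -319.3 150 -97.9
```

```text
25.75 [ -3.05  12.86  -6.71  -3.35 -65.92  -4.07] v [ 0.   0.  -0.1  0.1 -0.  -0. ] pitch 4.52 tilt [4.7  2.81] [ 535.9 -172.   256.2]
t 25.8 pos [ 535.9 -172.   256.2] yaw -98.24 tilt z [ 0.082   0.049  -0.9954] w 1.002 F [-0.6 -0.7  0.1]
units [ 5.49 -4.58  4.28] spin units -0.04
```

Dwelling high up unwinds the accumulated tool tilt, so I'll use it to re-level.

>>> servo_tool --deltas '[{"slide":[0,0,-1],"spin":0},{"slide":[0,0,-1],"spin":0},{"slide":[0,0,-1],"spin":0},{"slide":[0,0,-1],"spin":0},{"slide":[0,0,0],"spin":0},{"slide":[0,0,0],"spin":0},{"slide":[0,0,0],"spin":0},{"slide":[0,0,0],"spin":0},{"slide":[0,0,0],"spin":0},{"slide":[0,0,0],"spin":0}]'

```text
time_s: 26.75
tcp_pos: [0.526, -0.1766, 0.3548]
ee_rot: [[-0.144, -0.987, 0.074], [-0.988, 0.148, 0.051], [-0.061, -0.065, -0.996]]
wrist_force: [-0.1, 0.7, -0.4]
gripper_width: 0.999
```

```bash
python3 st.py
```

```text
26.75 [ -3.66   9.86   3.29  -3.23 -79.42  -4.25] v [ 0.1  0.3 -0.5 -0.1  0.2 -0. ] pitch 4.02 tilt [4.22 2.91] [ 526.  -176.6  354.8]
```

>>> servo_tool --deltas '[{"slide":[0,0,0],"spin":0},{"slide":[0,0,0],"spin":0},{"slide":[0,0,0],"spin":0},{"slide":[0,0,0],"spin":0},{"slide":[0,0,0],"spin":0},{"slide":[0,0,0],"spin":0},{"slide":[0,0,0],"spin":0},{"slide":[0,0,0],"spin":0},{"slide":[0,0,0],"spin":0},{"slide":[0,0,0],"spin":0}]'

```text
time_s: 27.75
tcp_pos: [0.5259, -0.1765, 0.354]
ee_rot: [[-0.144, -0.987, 0.072], [-0.988, 0.148, 0.051], [-0.061, -0.064, -0.996]]
wrist_force: [-0.1, -0.4, 0.3]
gripper_width: 1.002
```

```bash
python3 st.py
```

```text
27.75 [ -3.66   9.9    3.24  -3.23 -79.41  -4.25] v [ 0.1  0.  -0.1  0.   0.   0.1] pitch 3.93 tilt [4.13 2.92] [ 525.9 -176.5  354. ]
```

```bash
python3 plan.py 638 -319.3 230 -97.9
```

```text
t 27.8 pos [ 525.9 -176.5  354. ] yaw -98.28 tilt z [ 0.0721  0.0509 -0.9961] w 1.002 F [-0.1 -0.4  0.3]
units [ 5.3  -4.95  4.97] spin units -0.05
```

>>> servo_tool --deltas '[{"slide":[0.9,-0.8,0.8],"spin":0},{"slide":[0.9,-0.8,0.8],"spin":0},{"slide":[0.9,-0.8,0.8],"spin":0},{"slide":[0.9,-0.8,0.8],"spin":0},{"slide":[0.9,-0.8,0.8],"spin":0},{"slide":[0.8,-0.8,0.8],"spin":0},{"slide":[0,0,0],"spin":0}]'

```text
time_s: 28.45
tcp_pos: [0.6396, -0.3236, 0.2318]
ee_rot: [[-0.141, -0.987, 0.077], [-0.988, 0.145, 0.051], [-0.062, -0.069, -0.996]]
wrist_force: [-1.4, 0.7, -0.6]
gripper_width: 0.999
```

```bash
python3 st.py
```

```text
28.45 [-15.76  29.58  15.38  -4.24 -72.36   8.7 ] v [ 0.6 -2.6  0.2  0.4 -1.5 -0.2] pitch 3.44 tilt [4.44 2.95] [ 639.6 -323.6  231.8]
```

>>> servo_tool --deltas '[{"slide":[0,0,0],"spin":0},{"slide":[0,0,0],"spin":0},{"slide":[0,0,0],"spin":0},{"slide":[0,0,0],"spin":0},{"slide":[0,0,0],"spin":0},{"slide":[0,0,0],"spin":0},{"slide":[0,0,0],"spin":0},{"slide":[0,0,0],"spin":0},{"slide":[0,0,0],"spin":0},{"slide":[0,0,0],"spin":0}]'

```text
time_s: 29.45
tcp_pos: [0.6396, -0.3215, 0.2381]
ee_rot: [[-0.137, -0.987, 0.085], [-0.989, 0.142, 0.049], [-0.06, -0.077, -0.995]]
wrist_force: [1.1, -0.1, 0.1]
gripper_width: 0.998
```

```bash
python3 st.py
```

```text
29.45 [-15.57  29.07  15.37  -4.19 -72.42   8.65] v [ 0.   0.1 -0.1 -0.   0.1 -0. ] pitch 3.89 tilt [4.85 2.79] [ 639.6 -321.5  238.1]
```

Relaxation after a downward move raises the tilt and after an upward move lowers it. It stays at a tolerable 5–6°, so I'll carry on and keep dwells after descents short.

```bash
python3 plan.py 638 -319.3 75 -97.9
```

```text
t 29.4 pos [ 639.6 -321.5  238.1] yaw -97.92 tilt z [ 0.0846  0.0488 -0.9952] w 0.998 F [ 1.1 -0.1  0.1]
units [0.31 0.58 6.49] spin units -0.0
```

>>> servo_tool --deltas '[{"slide":[0.05,0.1,1],"spin":0},{"slide":[0.05,0.1,1],"spin":0},{"slide":[0.05,0.1,1],"spin":0},{"slide":[0.05,0.1,1],"spin":0},{"slide":[0.05,0.1,1],"spin":0},{"slide":[0,0.1,1],"spin":0},{"slide":[0,0,0.2],"spin":0}]'

```text
time_s: 30.15
tcp_pos: [0.6387, -0.3194, 0.0792]
ee_rot: [[-0.138, -0.986, 0.09], [-0.989, 0.142, 0.046], [-0.058, -0.082, -0.995]]
wrist_force: [-0.2, 0.3, -0.5]
gripper_width: 0.998
```

```bash
python3 st.py; python3 plan.py 638 -319.3 25 -97.9
```

```text
30.15 [-15.41  35.52   3.33  -4.88 -53.64  10.08] v [0.1 1.9 0.3 1.1 5.1 0.3] pitch 4.17 tilt [5.14 2.65] [ 638.7 -319.4   79.2]
t 30.1 pos [ 638.7 -319.4   79.2] yaw -97.94 tilt z [ 0.0897  0.0463 -0.9949] w 0.998 F [-0.2  0.3 -0.5]
units [0.13 0.21 2.16] spin units -0.0
```

>>> servo_tool --deltas '[{"slide":[0.08,0.1,1],"spin":0},{"slide":[0.05,0.1,0.9],"spin":0},{"slide":[0,0,0.2],"spin":0}]'

```text
time_s: 30.45
tcp_pos: [0.6403, -0.3208, 0.0276]
ee_rot: [[-0.137, -0.986, 0.094], [-0.989, 0.141, 0.044], [-0.056, -0.087, -0.995]]
wrist_force: [-1.0, 0.8, -0.4]
gripper_width: 0.999
```

```bash
python3 st.py; python3 plan.py 638 -319.3 25 -97.9;python3 -c "
from fit import *
t=optics.capture('top');s=optics.capture('side');crop(s,360,190,110,90,6,'pics/s12.png')"
```

```text
30.45 [-15.45  38.71   1.08  -5.18 -47.97  10.76] v [0.4 2.3 0.6 0.4 4.2 0.2] pitch 4.4 tilt [5.36 2.5 ] [ 640.3 -320.8   27.6]
t 30.4 pos [ 640.3 -320.8   27.6] yaw -97.87 tilt z [ 0.0936  0.0437 -0.9947] w 0.999 F [-1.   0.8 -0.4]
units [-0.04  0.11  0.1 ] spin units 0.0
```

View pics/s12.png

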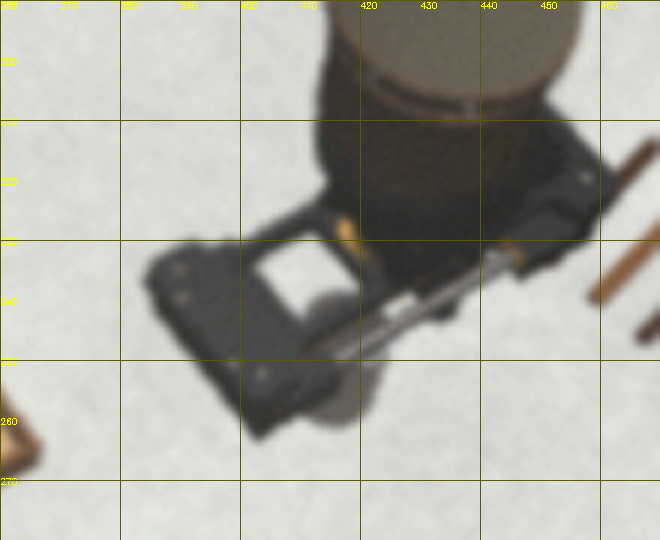

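The small flask, at about (415,250), is between the open fingers. Closing.

>>> servo_tool --deltas '[{"slide":[0,0.1,0.05],"spin":0},{"slide":[0,0,0],"spin":0},{"slide":[0,0,0],"spin":0},{"slide":[0,0,0],"spin":0},{"slide":[0,0,0],"spin":0},{"slide":[0,0,0],"spin":0},{"slide":[0,0,0],"spin":0}]' --gripper 255

```text
time_s: 31.25
tcp_pos: [0.6422, -0.3221, 0.0351]
ee_rot: [[-0.135, -0.985, 0.106], [-0.99, 0.139, 0.039], [-0.053, -0.099, -0.994]]
wrist_force: [-0.0, -0.1, -0.0]
gripper_width: 0.479
```

```bash
python3 st.py; python3 plan.py 473.2 -218.2 100 -97.9
```

```text
31.25 [-15.47  38.11   1.06  -5.07 -47.8   10.81] v [-0.  -0.  -0.2 -0.1  0.1 -0.1] pitch 5.15 tilt [6.06 2.21] [ 642.2 -322.1   35.1]
t 31.2 pos [ 642.2 -322.1   35.1] yaw -97.74 tilt z [ 0.1057  0.0386 -0.9936] w 0.479 F [-0.  -0.1 -0. ]
units [-3.34  6.98 -3.13] spin units 0.02
```

>>> servo_tool --deltas '[{"slide":[0,0,-0.5],"spin":0},{"slide":[0,0,-1],"spin":0},{"slide":[0,0,-1],"spin":0},{"slide":[-0.4,0.9,0],"spin":0},{"slide":[-0.45,0.95,0],"spin":0},{"slide":[-0.45,0.95,0],"spin":0},{"slide":[-0.45,0.95,0],"spin":0},{"slide":[-0.45,0.95,0],"spin":0},{"slide":[-0.45,0.95,0],"spin":0},{"slide":[-0.45,0.95,0],"spin":0}]'

```text
time_s: 32.25
tcp_pos: [0.4808, -0.2242, 0.092]
ee_rot: [[-0.136, -0.984, 0.112], [-0.989, 0.14, 0.036], [-0.051, -0.106, -0.993]]
wrist_force: [-0.6, -0.7, -0.9]
gripper_width: 0.479
```

```bash
python3 st.py; python3 plan.py 473.2 -218.2 70 -97.9;python3 -c "
from fit import *
t=optics.capture('top');s=optics.capture('side');crop(s,280,180,150,110,5,'pics/s13.png')"
```

```text
32.25 [ -9.37  18.71 -24.69  -4.7  -40.65   4.82] v [ 12.7 -22.  -38.1   0.4  17.7 -11.7] pitch 5.95 tilt [6.44 2.04] [ 480.8 -224.2   92. ]
t 32.2 pos [ 480.8 -224.2   92. ] yaw -97.8 tilt z [ 0.1124  0.0356 -0.993 ] w 0.479 F [-0.6 -0.7 -0.9]
units [-0.15  0.43  0.85] spin units 0.01
```

View pics/s13.png

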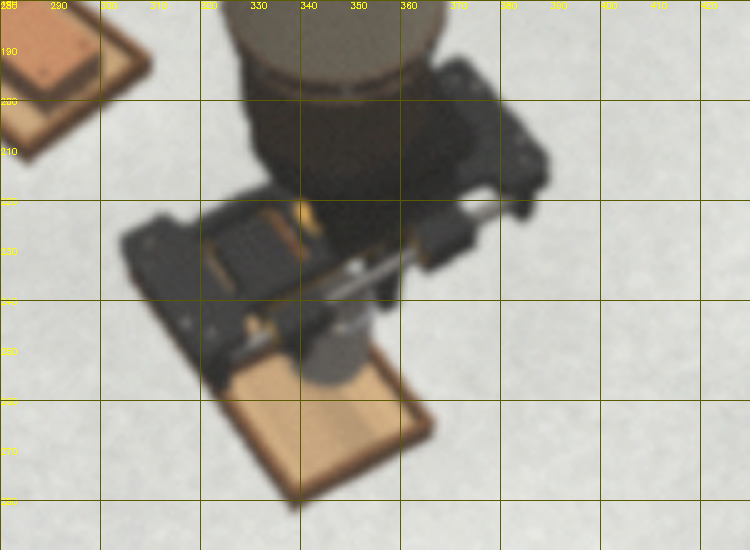

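The small flask is held over the short tray at about (346,247). Lowering.

>>> servo_tool --deltas '[{"slide":[-0.12,0.45,0.5],"spin":0},{"slide":[-0.05,0.1,0.8],"spin":0},{"slide":[0,0,0.4],"spin":0}]'

```text
time_s: 32.65
tcp_pos: [0.4734, -0.2162, 0.052]
ee_rot: [[-0.133, -0.984, 0.119], [-0.99, 0.138, 0.034], [-0.05, -0.113, -0.992]]
wrist_force: [-0.5, 0.4, -0.1]
gripper_width: 0.477
```

```bash
python3 st.py; python3 plan.py 471 -219 41 -97.9
```

```text
32.65 [ -8.57  21.19 -28.5   -5.32 -33.94   5.  ] v [ 0.4  8.3 -2.6 -1.2 13.1  1.7] pitch 6.37 tilt [6.83 1.97] [ 473.4 -216.2   52. ]
t 32.6 pos [ 473.4 -216.2   52. ] yaw -97.66 tilt z [ 0.1192  0.0344 -0.9923] w 0.477 F [-0.5  0.4 -0.1]
units [0.15 0.13 0.42] spin units 0.03
```

>>> servo_tool --deltas '[{"slide":[0.12,0.12,0.35],"spin":0},{"slide":[0,0,0.1],"spin":0}]'

```text
time_s: 32.85
tcp_pos: [0.472, -0.2189, 0.0397]
ee_rot: [[-0.132, -0.984, 0.118], [-0.99, 0.137, 0.034], [-0.05, -0.113, -0.992]]
wrist_force: [-7.8, 0.9, 13.9]
gripper_width: 0.48
```

```bash
python3 st.py; python3 plan.py 471 -219 41 -97.9;python3 -c "
from fit import *
t=optics.capture('top');s=optics.capture('side');crop(s,280,180,150,110,5,'pics/s14.png')"
```

```text
32.85 [ -8.93  22.36 -29.01  -5.6  -32.34   5.71] v [ 0.1  1.3  0.8  0.9 -0.9  0.4] pitch 6.29 tilt [6.78 1.96] [ 472.  -218.9   39.7]
t 32.9 pos [ 472.  -218.9   39.7] yaw -97.62 tilt z [ 0.1183  0.0343 -0.9924] w 0.48 F [-7.8  0.9 13.9]
units [ 0.01  0.03 -0.06] spin units 0.03
```

View pics/s14.png

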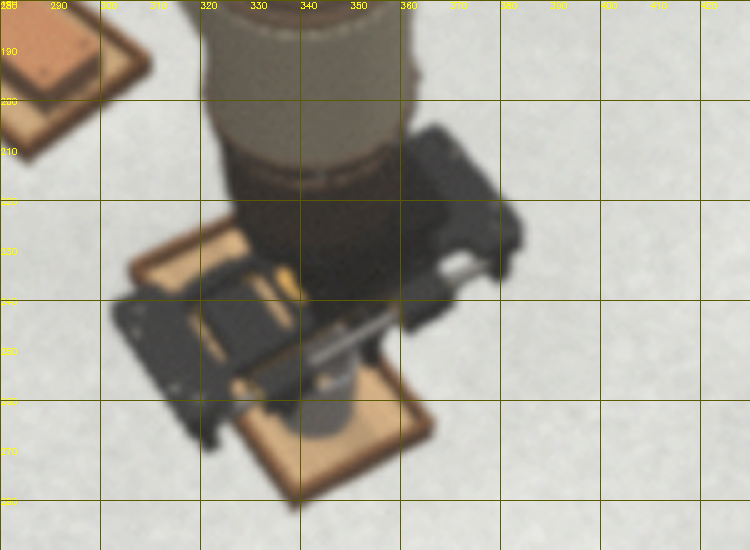

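The flask is touching the floor of its bay at (342,262), with 14 N of contact force. Releasing.

>>> servo_tool --deltas '[{"slide":[0,0,-0.03],"spin":0},{"slide":[0,0,0],"spin":0},{"slide":[0,0,0],"spin":0},{"slide":[0,0,0],"spin":0},{"slide":[0,0,-0.5],"spin":0},{"slide":[0,0,-1],"spin":0},{"slide":[0,0,-1],"spin":0},{"slide":[0,0,-1],"spin":0}]' --gripper 0

```text
time_s: 33.75
tcp_pos: [0.4624, -0.2225, 0.132]
ee_rot: [[-0.132, -0.984, 0.12], [-0.99, 0.137, 0.033], [-0.049, -0.114, -0.992]]
wrist_force: [0.5, -0.4, -0.6]
gripper_width: 0.99
```

>>> servo_tool --deltas '[{"slide":[0,0,-1],"spin":0},{"slide":[0,0,-1],"spin":0},{"slide":[0,0,-1],"spin":0},{"slide":[0,0,0],"spin":0},{"slide":[0,0,0],"spin":0},{"slide":[0,0,0],"spin":0},{"slide":[0,0,0],"spin":0},{"slide":[0,0,0],"spin":0},{"slide":[0,0,0],"spin":0},{"slide":[0,0,0],"spin":0}]'

```text
time_s: 34.75
tcp_pos: [0.452, -0.2254, 0.2168]
ee_rot: [[-0.131, -0.983, 0.129], [-0.99, 0.136, 0.03], [-0.047, -0.124, -0.991]]
wrist_force: [-0.3, -0.3, 0.1]
gripper_width: 1.004
```

```bash
python3 st.py; python3 plan.py 612.4 285 200 -97.9;python3 -c "
from fit import *
t=optics.capture('top');s=optics.capture('side');crop(s,280,180,150,110,5,'pics/s15.png')"
```

```text
34.75 [ -9.99   7.66 -19.26  -3.59 -56.13   4.1 ] v [ 0.   0.4 -0.2 -0.1 -0.1  0. ] pitch 6.95 tilt [7.39 1.72] [ 452.  -225.4  216.8]
t 34.8 pos [ 452.  -225.4  216.8] yaw -97.54 tilt z [ 0.129   0.0301 -0.9912] w 1.004 F [-0.3 -0.3  0.1]
units [-21.03  -3.45   2.11] spin units 0.05
```

View pics/s15.png

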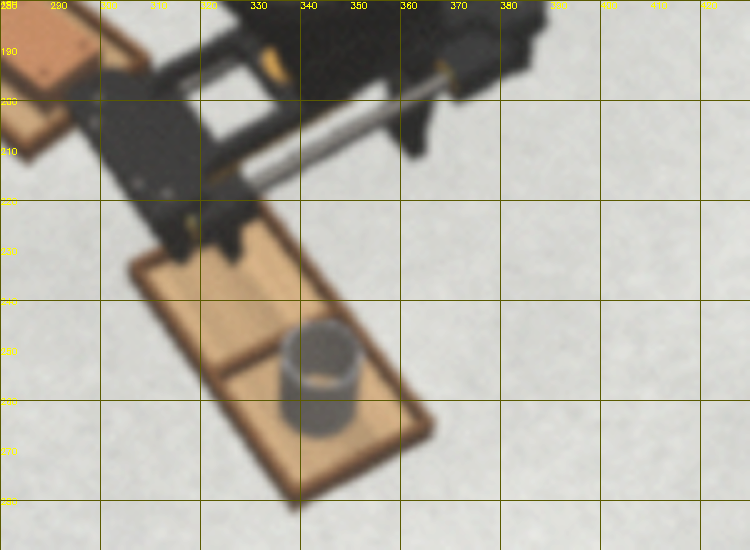

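The small flask stands upright in its bay at (343,258). Now to the small base, on the far side.

>>> servo_tool --deltas '[{"slide":[-1,-0.5,-0.4],"spin":0},{"slide":[-1,-0.5,-0.4],"spin":0},{"slide":[-1,-0.5,-0.4],"spin":0},{"slide":[-1,-0.5,-0.4],"spin":0},{"slide":[-1,-0.5,-0.4],"spin":0},{"slide":[-1,-0.3,-0.4],"spin":0},{"slide":[-1,-0.3,0],"spin":0},{"slide":[-1,-0.2,0],"spin":0},{"slide":[-1,0,0],"spin":0},{"slide":[-1,0,0],"spin":0}]'

```text
time_s: 35.85
tcp_pos: [0.5625, 0.0158, 0.2998]
ee_rot: [[-0.138, -0.982, 0.126], [-0.989, 0.142, 0.03], [-0.047, -0.121, -0.992]]
wrist_force: [0.3, -0.7, -0.4]
gripper_width: 1.005
```

```bash
python3 st.py
```

```text
35.85 [ 18.48   9.46  -6.53   0.73 -66.59 -26.81] v [ 27.1   3.4   4.5   3.9  -1.  -28.3] pitch 7.43 tilt [7.24 1.72] [562.5  15.8 299.8]
```

>>> servo_tool --deltas '[{"slide":[0,0,0],"spin":0},{"slide":[0,0,0],"spin":0},{"slide":[0,0,0],"spin":0},{"slide":[0,0,0],"spin":0},{"slide":[0,0,0],"spin":0},{"slide":[0,0,0],"spin":0},{"slide":[0,0,0],"spin":0},{"slide":[0,0,0],"spin":0},{"slide":[0,0,0],"spin":0},{"slide":[0,0,0],"spin":0}]'

```text
time_s: 36.85
tcp_pos: [0.5623, 0.0149, 0.2992]
ee_rot: [[-0.138, -0.982, 0.125], [-0.989, 0.143, 0.03], [-0.047, -0.12, -0.992]]
wrist_force: [0.5, 0.6, 0.2]
gripper_width: 1.002
```

```bash
python3 st.py
```

```text
36.85 [ 18.4    9.48  -6.56   0.72 -66.6  -26.75] v [-0. -0.  0.  0.  0. -0.] pitch 7.36 tilt [7.17 1.69] [562.3  14.9 299.2]
```

The tilt of about 7° lies along world x. I'll turn the jaws to run along world y, so the two fingertips sit level and the base isn't tipped by the grip.

>>> servo_tool --deltas '[{"slide":[0,0,0],"spin":-0.95},{"slide":[0,0,0],"spin":-0.95},{"slide":[0,0,0],"spin":-0.95},{"slide":[0,0,0],"spin":-0.95},{"slide":[0,0,0],"spin":-0.95},{"slide":[0,0,0],"spin":-0.95},{"slide":[0,0,0],"spin":-0.95},{"slide":[0,0,0],"spin":-0.95},{"slide":[0,0,0],"spin":-0.95},{"slide":[0,0,0],"spin":-0.95}]'

```text
time_s: 37.85
tcp_pos: [0.5623, 0.0154, 0.2992]
ee_rot: [[0.939, -0.32, 0.125], [-0.326, -0.945, 0.03], [0.109, -0.069, -0.992]]
wrist_force: [-0.3, 0.6, 1.1]
gripper_width: 0.999
```

>>> servo_tool --deltas '[{"slide":[0,0,0],"spin":-0.95},{"slide":[0,0,0],"spin":-0.9},{"slide":[0,0,0],"spin":0}]'

```text
time_s: 38.15
tcp_pos: [0.5623, 0.0156, 0.2992]
ee_rot: [[0.99, -0.058, 0.125], [-0.062, -0.998, 0.03], [0.123, -0.037, -0.992]]
wrist_force: [0.1, -0.8, 0.4]
gripper_width: 0.999
```

```bash
python3 st.py;python3 plan.py 612.4 285 150 -7.9; python3 - <<'E'
from fit import *
t=optics.capture('top');s=optics.capture('side')
print(fit([t],'small_base',[.6124,.285,0]),fit([s],'small_base',[.6124,.285,0]))
E
```

```text
38.15 [ 18.47   9.49  -6.55   0.72 -66.6   67.82] v [-0.  -0.  -0.1  0.1  0.  -2.2] pitch 7.35 tilt [7.16 1.69] [562.3  15.6 299.2]
t 38.1 pos [562.3  15.6 299.2] yaw -3.59 tilt z [ 0.125   0.0296 -0.9917] w 0.999 F [ 0.1 -0.8  0.4]
units [  0.58 -10.64   6.49] spin units 0.54Traceback (most recent call last):
  File "<stdin>", line 3, in <module>
  File "fit.py", line 25, in fit
    ms=[(d,)+masks(d,name,g,z,**k) for d in ds]
             ~~~~~^^^^^^^^^^^^^^^^
  File "fit.py", line 20, in masks
    best=max(range(1,n),key=lambda i:st[i,4]-3*np.hypot(*(ce[i]-ctr)))
ValueError: max() iterable argument is empty
```

```bash
python3 - <<'E'
from fit import *
t=optics.capture('top');s=optics.capture('side')
cv2.imwrite('pics/t16.png',t['frame'][:,:,::-1]);cv2.imwrite('pics/s16.png',s['frame'][:,:,::-1])
try: print(fit([s],'small_base',[.6124,.285,0]))
except Exception as e: print(e)
E
```

```text
(np.float64(613.5753810883064), np.float64(286.20861381910294), np.float64(-1.471393034363611), np.float64(0.04988360492184902))
```

View pics/t16.png

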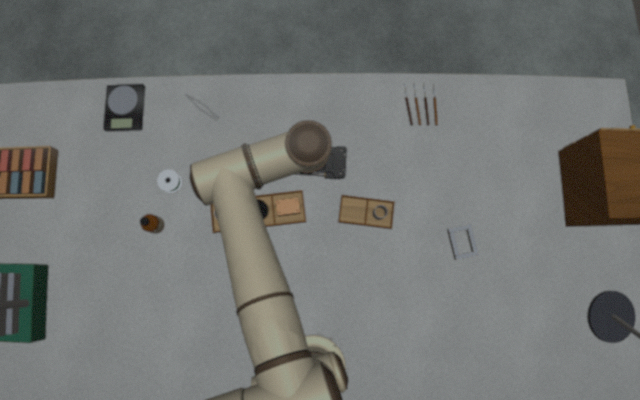

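View pics/s16.png

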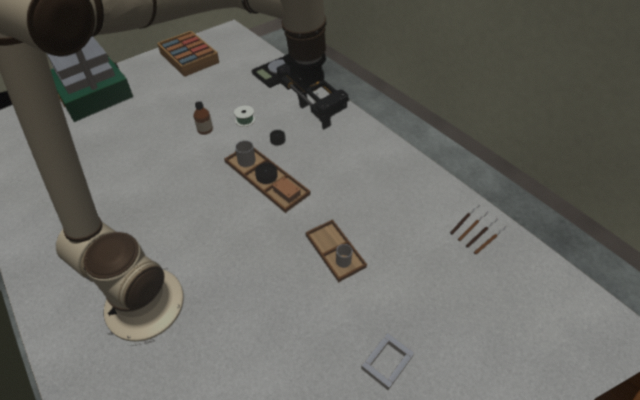

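The short tray holds the small flask and the small base is still at (277,137). Moving over it.

>>> servo_tool --deltas '[{"slide":[0,-0.95,0.1],"spin":0.5},{"slide":[0.1,-1,0.2],"spin":0},{"slide":[0.1,-1,0.2],"spin":0},{"slide":[0.1,-1,0.2],"spin":0},{"slide":[0.1,-1,0.2],"spin":0},{"slide":[0.1,-1,0.2],"spin":0},{"slide":[0.1,-1,0.2],"spin":0},{"slide":[0.1,-1,0.2],"spin":0},{"slide":[0,-1,0.2],"spin":0},{"slide":[0,-0.9,0.2],"spin":0}]'

```text
time_s: 39.35
tcp_pos: [0.6207, 0.2648, 0.266]
ee_rot: [[0.98, -0.152, 0.128], [-0.157, -0.987, 0.029], [0.122, -0.049, -0.991]]
wrist_force: [0.5, -0.1, -0.2]
gripper_width: 1.002
```

```bash
python3 st.py;python3 plan.py 612.4 285 100 -7.9
```

```text
39.35 [ 38.29  21.73   4.49   3.54 -65.97  41.55] v [ 14.9  14.5  15.    2.   -1.6 -16.4] pitch 6.79 tilt [7.34 1.68] [620.7 264.8 266. ]
t 39.4 pos [620.7 264.8 266. ] yaw -9.09 tilt z [ 0.1281  0.0293 -0.9913] w 1.002 F [ 0.5 -0.1 -0.2]
units [-1.26 -0.42  6.56] spin units -0.15
```

>>> servo_tool --deltas '[{"slide":[-0.3,-0.1,1],"spin":-0.15},{"slide":[-0.3,-0.1,1],"spin":0},{"slide":[-0.3,-0.1,1],"spin":0},{"slide":[-0.2,-0.1,1],"spin":0},{"slide":[-0.2,0,1],"spin":0},{"slide":[0,0,1],"spin":0},{"slide":[0,0,0.5],"spin":0}]'

```text
time_s: 40.05
tcp_pos: [0.6132, 0.292, 0.0966]
ee_rot: [[0.982, -0.132, 0.133], [-0.138, -0.99, 0.033], [0.128, -0.051, -0.991]]
wrist_force: [-0.2, -0.0, -0.7]
gripper_width: 1.002
```

```bash
python3 st.py;python3 plan.py 612.4 285 50 -7.9
```

```text
40.05 [ 40.68  29.6   -8.91   5.06 -44.56  38.13] v [-0.4  8.2 -4.2  1.8 14.4 -1.5] pitch 6.93 tilt [7.63 1.88] [613.2 292.   96.6]
t 40.0 pos [613.2 292.   96.6] yaw -7.99 tilt z [ 0.1332  0.0328 -0.9905] w 1.002 F [-0.2 -0.  -0.7]
units [-0.23  0.38  1.83] spin units -0.01
```

>>> servo_tool --deltas '[{"slide":[-0.2,0.35,1],"spin":0},{"slide":[-0.1,0.05,0.7],"spin":0},{"slide":[0,0,0.1],"spin":0}]'

```text
time_s: 40.35
tcp_pos: [0.6112, 0.2852, 0.0482]
ee_rot: [[0.982, -0.134, 0.133], [-0.139, -0.99, 0.032], [0.127, -0.05, -0.991]]
wrist_force: [-0.8, -0.1, -0.3]
gripper_width: 0.998
```

```bash
python3 st.py;python3 plan.py 612.4 285 15 -7.9
```

```text
40.35 [ 40.31  32.38 -12.4    5.71 -38.32  37.54] v [-0.4  1.3  0.2  0.5  2.1 -0.5] pitch 6.9 tilt [7.63 1.84] [611.2 285.2  48.2]
t 40.4 pos [611.2 285.2  48.2] yaw -8.06 tilt z [ 0.1331  0.032  -0.9906] w 0.998 F [-0.8 -0.1 -0.3]
units [-0.12  0.07  1.32] spin units -0.02
```

>>> servo_tool --deltas '[{"slide":[-0.1,0.07,0.9],"spin":0},{"slide":[0,0,0.45],"spin":0},{"slide":[0,0,0],"spin":0}]'

```text
time_s: 40.65
tcp_pos: [0.6158, 0.2867, 0.0164]
ee_rot: [[0.981, -0.133, 0.138], [-0.139, -0.99, 0.035], [0.132, -0.053, -0.99]]
wrist_force: [0.3, 0.2, 0.5]
gripper_width: 1.001
```

```bash
python3 st.py;python3 plan.py 612.4 285 13 -7.9;python3 -c "
from fit import *
t=optics.capture('top');s=optics.capture('side');crop(s,220,80,130,90,6,'pics/s17.png')"
```

```text
40.65 [ 40.15  34.93 -13.53   6.36 -34.35  36.94] v [ 0.1 -0.8  0.6  0.  -1.  -0.1] pitch 7.19 tilt [7.9  1.98] [615.8 286.7  16.4]
t 40.6 pos [615.8 286.7  16.4] yaw -8.09 tilt z [ 0.1379  0.0346 -0.9898] w 1.001 F [0.3 0.2 0.5]
units [-0.14  0.09  0.11] spin units -0.02
```

View pics/s17.png

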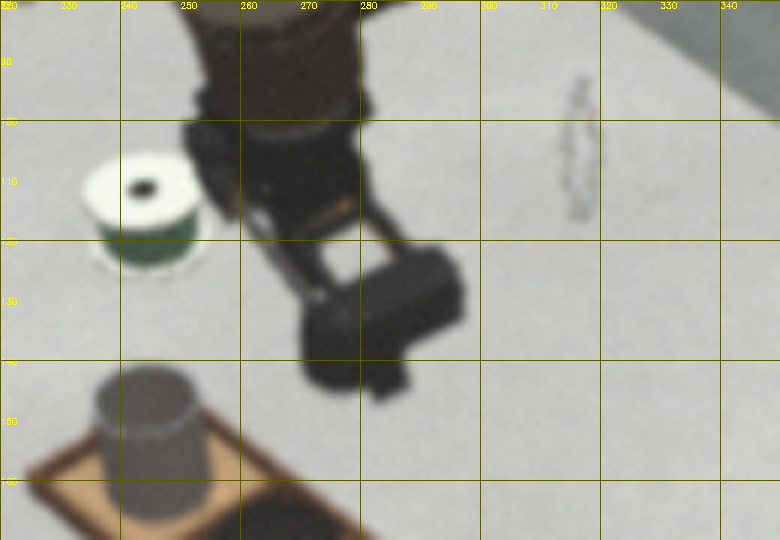

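The fingers straddle the small base at about (277,138), well clear of the spool. Closing.

>>> servo_tool --deltas '[{"slide":[-0.14,0.07,0.1],"spin":0},{"slide":[0,0,0.03],"spin":0},{"slide":[0,0,0],"spin":0},{"slide":[0,0,0],"spin":0},{"slide":[0,0,0],"spin":0},{"slide":[0,0,0],"spin":0}]' --gripper 255

```text
time_s: 41.35
tcp_pos: [0.6146, 0.2875, 0.0183]
ee_rot: [[0.98, -0.132, 0.145], [-0.14, -0.989, 0.04], [0.138, -0.06, -0.989]]
wrist_force: [0.0, -0.4, -0.2]
gripper_width: 0.578
```

```bash
python3 st.py;python3 plan.py 484.6 -136 120 -7.9
```

```text
41.35 [ 40.29  34.56 -14.09   6.55 -33.64  36.64] v [-0.1 -0.1  0.  -0.1 -0.  -0.1] pitch 7.71 tilt [8.32 2.31] [614.6 287.5  18.3]
t 41.4 pos [614.6 287.5  18.3] yaw -8.1 tilt z [ 0.1453  0.0403 -0.9886] w 0.578 F [ 0.  -0.4 -0.2]
units [-2.17 17.21 -5.46] spin units -0.02
```

>>> servo_tool --deltas '[{"slide":[0,0,-0.5],"spin":0},{"slide":[0,0,-1],"spin":0},{"slide":[0,0,-1],"spin":0},{"slide":[0,0,-1],"spin":0}]'

```text
time_s: 41.75
tcp_pos: [0.599, 0.2818, 0.104]
ee_rot: [[0.982, -0.134, 0.136], [-0.14, -0.99, 0.034], [0.131, -0.052, -0.99]]
wrist_force: [-0.2, 0.4, -0.3]
gripper_width: 0.576
```

```bash
python3 st.py;python3 plan.py 484.6 -136 110 -7.9;python3 -c "
from fit import *
t=optics.capture('top');s=optics.capture('side');crop(s,220,70,130,90,6,'pics/s18.png')"
```

```text
41.75 [ 40.86  27.6  -11.35   5.28 -43.96  37.67] v [  1.6 -19.8  10.5  -2.6 -30.1   2.5] pitch 7.09 tilt [7.82 1.93] [599.  281.8 104. ]
t 41.8 pos [599.  281.8 104. ] yaw -8.1 tilt z [ 0.1365  0.0336 -0.9901] w 0.576 F [-0.2  0.4 -0.3]
units [-2.12 17.14 -1.42] spin units -0.02
```

View pics/s18.png

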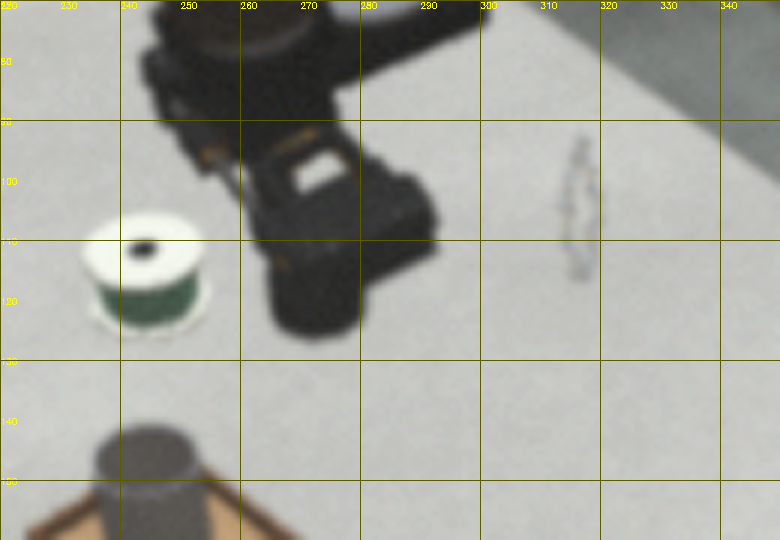

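The base is held and lifted, at about (272,117). Transporting to the short tray.

>>> servo_tool --deltas '[{"slide":[0,1,-0.2],"spin":0},{"slide":[-0.1,1,-0.1],"spin":0},{"slide":[-0.1,1,-0.1],"spin":0},{"slide":[-0.1,1,-0.1],"spin":0},{"slide":[-0.1,1,-0.1],"spin":0},{"slide":[-0.1,1,-0.1],"spin":0},{"slide":[-0.1,1,-0.1],"spin":0},{"slide":[-0.1,1,-0.1],"spin":0},{"slide":[-0.1,1,-0.1],"spin":0},{"slide":[-0.1,1,-0.1],"spin":0}]'

```text
time_s: 42.85
tcp_pos: [0.5375, 0.0316, 0.1163]
ee_rot: [[0.982, -0.128, 0.141], [-0.135, -0.99, 0.041], [0.135, -0.059, -0.989]]
wrist_force: [1.1, -0.4, -1.0]
gripper_width: 0.581
```

```bash
python3 st.py;python3 plan.py 484.6 -136 110 -7.9
```

```text
42.85 [ 21.06  16.05 -26.71   1.15 -38.81  60.49] v [-25.5  -7.5  -8.1  -6.1   0.9  29.7] pitch 8.43 tilt [8.1  2.35] [537.5  31.6 116.3]
t 42.9 pos [537.5  31.6 116.3] yaw -7.85 tilt z [ 0.1414  0.041  -0.9891] w 0.581 F [ 1.1 -0.4 -1. ]
units [-1.2   6.92 -0.32] spin units 0.01
```

>>> servo_tool --deltas '[{"slide":[-0.2,1,0],"spin":0},{"slide":[-0.2,1,0],"spin":0},{"slide":[-0.2,1,0],"spin":0},{"slide":[-0.2,1,0],"spin":0},{"slide":[-0.2,1,0],"spin":0},{"slide":[-0.15,1,0],"spin":0},{"slide":[0,0.8,0],"spin":0}]'

```text
time_s: 43.55
tcp_pos: [0.4815, -0.1397, 0.101]
ee_rot: [[0.982, -0.129, 0.138], [-0.136, -0.99, 0.042], [0.131, -0.06, -0.99]]
wrist_force: [0.8, -0.6, -0.7]
gripper_width: 0.578
```

```bash
python3 st.py;python3 plan.py 484.6 -136 60 -7.9
```

```text
43.55 [  0.91  14.66 -29.81  -3.73 -37.6   84.22] v [-26.9   4.3   6.4  -5.9  -2.7  31.1] pitch 7.93 tilt [7.92 2.4 ] [ 481.5 -139.7  101. ]
t 43.5 pos [ 481.5 -139.7  101. ] yaw -7.9 tilt z [ 0.1382  0.0419 -0.9895] w 0.578 F [ 0.8 -0.6 -0.7]
units [-0.12 -0.06  1.64] spin units 0.0
```

>>> servo_tool --deltas '[{"slide":[-0.1,-0.1,0.6],"spin":0},{"slide":[0,0,0.9],"spin":0},{"slide":[0,0,0.2],"spin":0}]'

```text
time_s: 43.85
tcp_pos: [0.4847, -0.138, 0.0584]
ee_rot: [[0.981, -0.135, 0.141], [-0.142, -0.989, 0.041], [0.133, -0.06, -0.989]]
wrist_force: [0.3, -0.1, -0.9]
gripper_width: 0.58
```

```bash
python3 st.py;python3 plan.py 484.6 -136 24 -7.9;python3 -c "
from fit import *
t=optics.capture('top');s=optics.capture('side');crop(s,270,180,150,110,5,'pics/s19.png')"
```

```text
43.85 [  1.14  18.67 -32.08  -4.26 -31.19  84.35] v [-0.2  3.  -0.9 -0.1  6.5  0.6] pitch 8.06 tilt [8.05 2.36] [ 484.7 -138.    58.4]
t 43.9 pos [ 484.7 -138.    58.4] yaw -8.23 tilt z [ 0.1405  0.0412 -0.9892] w 0.58 F [ 0.3 -0.1 -0.9]
units [-0.2   0.01  1.37] spin units -0.04
```

View pics/s19.png

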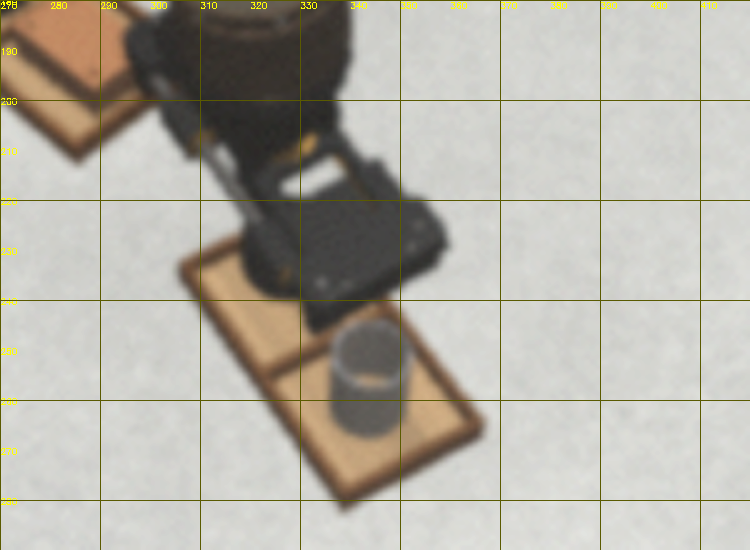

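>>> servo_tool --deltas '[{"slide":[-0.15,-0.2,0.8],"spin":0},{"slide":[0,0,0.3],"spin":0}]'

```text
time_s: 44.15
tcp_pos: [0.4887, -0.131, 0.0344]
ee_rot: [[0.98, -0.132, 0.148], [-0.14, -0.989, 0.041], [0.141, -0.061, -0.988]]
wrist_force: [-0.7, -0.1, -0.7]
gripper_width: 0.578
```

```bash
python3 st.py;python3 plan.py 485 -132 24 -7.9;python3 -c "
from fit import *
t=optics.capture('top');s=optics.capture('side');crop(s,270,180,150,110,5,'pics/s20.png')"
```

```text
44.15 [  2.06  21.06 -33.41  -4.48 -27.    83.92] v [-0.3  5.8  1.3  0.4 10.4  1.6] pitch 8.53 tilt [8.48 2.34] [ 488.7 -131.    34.4]
t 44.1 pos [ 488.7 -131.    34.4] yaw -8.11 tilt z [ 0.148   0.0408 -0.9881] w 0.578 F [-0.7 -0.1 -0.7]
units [-0.2   0.09  0.39] spin units -0.03
```

View pics/s20.png

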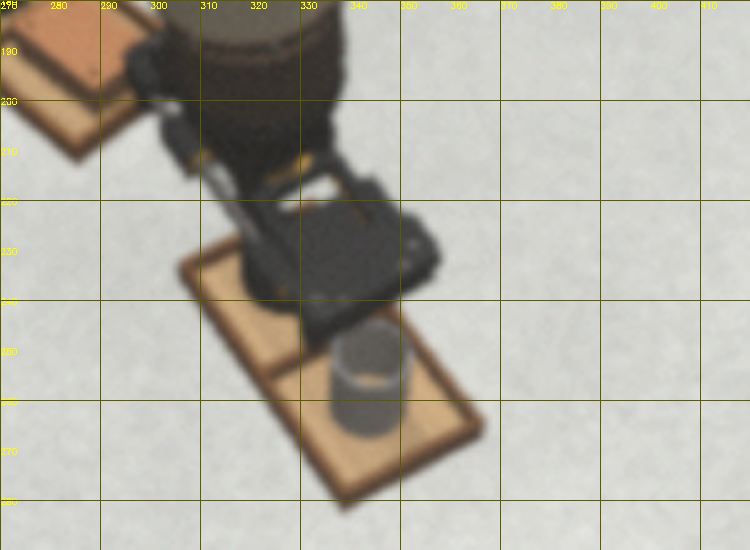

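>>> servo_tool --deltas '[{"slide":[-0.2,0,0.25],"spin":0},{"slide":[0,0,0.1],"spin":0}]'

```text
time_s: 44.45
tcp_pos: [0.4875, -0.1303, 0.0271]
ee_rot: [[0.98, -0.131, 0.153], [-0.138, -0.99, 0.04], [0.146, -0.061, -0.987]]
wrist_force: [-0.3, -0.1, -1.5]
gripper_width: 0.577
```

```bash
python3 st.py;python3 plan.py 485 -132 23 -7.9
```

```text
44.45 [  2.18  21.63 -34.15  -4.61 -25.39  84.05] v [0.  2.1 1.5 0.5 3.8 0.5] pitch 8.83 tilt [8.78 2.31] [ 487.5 -130.3   27.1]
t 44.5 pos [ 487.5 -130.3   27.1] yaw -8.04 tilt z [ 0.1532  0.0403 -0.9874] w 0.577 F [-0.3 -0.1 -1.5]
units [-0.11  0.09  0.14] spin units -0.02
```

>>> servo_tool --deltas '[{"slide":[-0.1,0.05,0.17],"spin":0},{"slide":[0,0,0.06],"spin":0}]'

```text
time_s: 44.65
tcp_pos: [0.4869, -0.131, 0.023]
ee_rot: [[0.979, -0.129, 0.156], [-0.137, -0.99, 0.04], [0.15, -0.061, -0.987]]
wrist_force: [-9.5, 3.3, 22.2]
gripper_width: 0.579
```

```bash
python3 st.py;python3 plan.py 485 -132 23 -7.9
```

```text
44.65 [  2.09  21.99 -34.49  -4.77 -24.51  84.37] v [-0.   0.1 -0.  -0.1 -0.   0.3] pitch 9.01 tilt [8.96 2.3 ] [ 486.9 -131.    23. ]
t 44.6 pos [ 486.9 -131.    23. ] yaw -7.98 tilt z [ 0.1564  0.0402 -0.9869] w 0.579 F [-9.5  3.3 22.2]
units [-0.07  0.05 -0.01] spin units -0.01
```

The base has landed, with 22 N of contact force. I'll ease off, open part way and retract.

>>> servo_tool --deltas '[{"slide":[0,0,-0.04],"spin":0},{"slide":[0,0,0],"spin":0},{"slide":[0,0,0],"spin":0},{"slide":[0,0,-0.3],"spin":0},{"slide":[0,0,-1],"spin":0},{"slide":[0,0,-1],"spin":0},{"slide":[0,0,-1],"spin":0},{"slide":[0,0,-1],"spin":0},{"slide":[0,0,-1],"spin":0},{"slide":[0,0,-1],"spin":0}]' --gripper 78

```text
time_s: 45.65
tcp_pos: [0.4584, -0.1382, 0.1838]
ee_rot: [[0.98, -0.131, 0.149], [-0.138, -0.99, 0.04], [0.142, -0.059, -0.988]]
wrist_force: [1.5, 0.9, -0.0]
gripper_width: 0.693
```

```bash
python3 st.py;python3 -c "
from fit import *
t=optics.capture('top');s=optics.capture('side');crop(s,270,180,150,110,5,'pics/s21.png')"
```

```text
45.65 [  1.3    6.03 -26.89  -2.77 -48.49  82.62] v [ -1.3 -21.3  17.5   1.6 -38.5  -1.2] pitch 8.59 tilt [8.53 2.27] [ 458.4 -138.2  183.8]
```

View pics/s21.png

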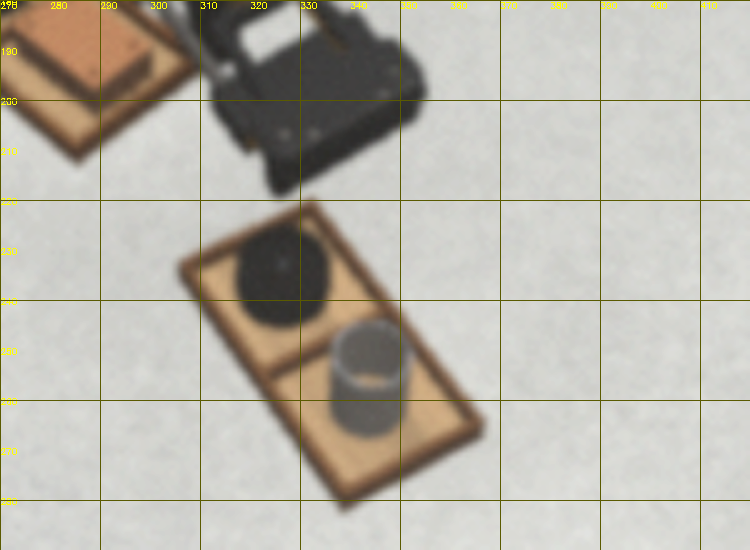

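The small base sits in its bay at (326,236) with its dome up. I'll move the arm clear and check everything.

>>> servo_tool --deltas '[{"slide":[0,0,-1],"spin":0},{"slide":[0,0,-1],"spin":0},{"slide":[0,0.5,-1],"spin":0},{"slide":[0,1,0],"spin":0},{"slide":[0,1,0],"spin":0},{"slide":[0,1,0],"spin":0},{"slide":[0,1,0],"spin":0},{"slide":[0,1,0],"spin":0},{"slide":[0,1,0],"spin":0},{"slide":[0,1,0],"spin":0}]'

```text
time_s: 46.75
tcp_pos: [0.4203, -0.3306, 0.2496]
ee_rot: [[0.98, -0.125, 0.154], [-0.133, -0.99, 0.042], [0.147, -0.062, -0.987]]
wrist_force: [1.4, 1.2, -0.6]
gripper_width: 0.697
```

>>> servo_tool --deltas '[{"slide":[0,1,0],"spin":0},{"slide":[0,1,0],"spin":0},{"slide":[0,1,0],"spin":0},{"slide":[0,1,0],"spin":0},{"slide":[0,0,0],"spin":0}]'

```text
time_s: 47.25
tcp_pos: [0.4045, -0.4348, 0.2381]
ee_rot: [[0.981, -0.13, 0.148], [-0.138, -0.989, 0.047], [0.14, -0.066, -0.988]]
wrist_force: [-0.3, -0.1, -0.2]
gripper_width: 0.697
```

```bash
python3 st.py;python3 -c "
from fit import *
t=optics.capture('top');s=optics.capture('side')
cv2.imwrite('pics/s22.png',s['frame'][:,:,::-1]);cv2.imwrite('pics/t22.png',t['frame'][:,:,::-1])
crop(s,215,120,160,165,4,'pics/s23.png');crop(t,200,180,210,60,3,'pics/t23.png')"
```

```text
47.25 [-35.37  16.71  -2.71  -7.82 -65.39 120.59] v [ 0.9 -0.8 -1.8 -1.3 -0.6 -0.4] pitch 5.19 tilt [8.46 2.69] [ 404.5 -434.8  238.1]
```

View pics/t22.png

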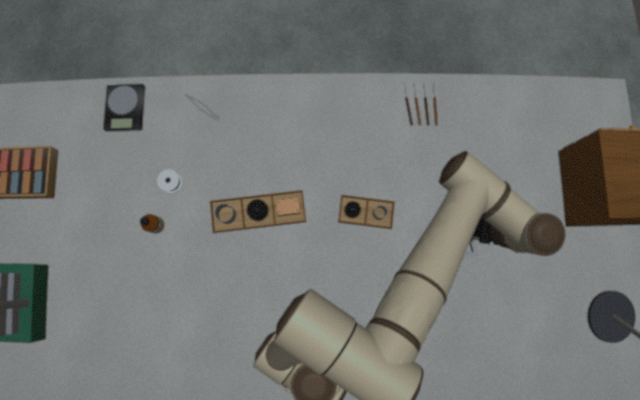

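View pics/s23.png

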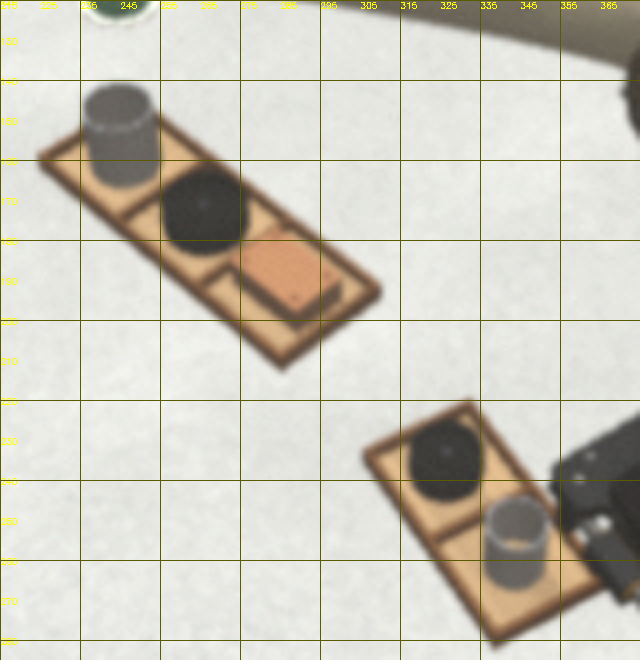

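View pics/t23.png

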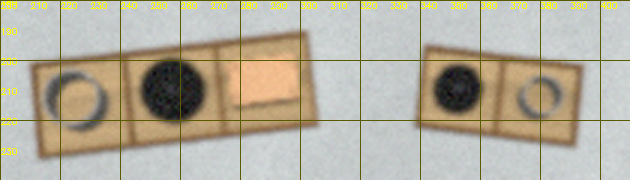

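All five pieces are in their own bays: the long tray at x=225, 258 and 288, and the short tray at x=353 and 380. I'll check the mould and bases for flatness and clearance numerically.

```bash
cat > chk.py <<'E'
from fit import *
import fit as F
T=dict(large_flask=("L",97),large_base=("L",0),mould=("L",-97),small_base=("S",41.5),small_flask=("S",-41.5))
TR=dict(L=(484.3,165.4,6.27),S=(478.95,-177.1,-7.9))
t=optics.capture('top');s=optics.capture('side')
def seg(d,name,g):
    px=proj(d,w([*g,.005],M[name]));x0,y0=np.floor(px.min(0)).astype(int)-6;x1,y1=np.ceil(px.max(0)).astype(int)+6
    c=cv2.resize(d["frame"][y0:y1,x0:x1].astype(np.float32),None,fx=S,fy=S,interpolation=cv2.INTER_CUBIC)
    if name!="mould": m=(c.max(2)<70)
    else: m=(c[...,0]-c[...,2]>45)&(c[...,0]/np.maximum(c[...,1],1)>1.3)
    n,l,st,ce=cv2.connectedComponentsWithStats(m.astype(np.uint8))
    b=1+np.argmax(st[1:,4]);cs,_=cv2.findContours((l==b).astype(np.uint8),0,2);c=max(cs,key=cv2.contourArea)
    return c,(x0,y0)
for n,(k,y) in T.items():
    X,Y,a=TR[k];ar=np.radians(a);g=[(X-np.sin(ar)*y)/1e3,(Y+np.cos(ar)*y)/1e3,ar]
    for nm,d in(("top",t),("side",s)):
        try:
            c,o=seg(d,n,g);rc=cv2.minAreaRect(c);px=np.array(rc[0])/S+o
            z=.005+M[n][:,2].max()
            P=p2w(d,[px],z if nm=="top" else z)[0]*1e3
            dx=P[:2]-[X,Y];loc=np.array([[np.cos(ar),np.sin(ar)],[-np.sin(ar),np.cos(ar)]])@dx-[0,y]
            corners=""
            if n=="mould":
                bp=cv2.boxPoints(rc)/S+o;W=p2w(d,bp,z)[:,:2]*1e3-[X,Y];L=W@np.array([[np.cos(ar),np.sin(ar)],[-np.sin(ar),np.cos(ar)]]).T-[0,y];corners=np.round(L).tolist()
            print(n,nm,np.round(loc,1),np.round(np.array(rc[1])/S,1),corners)
        except Exception as e: print(n,nm,e)
E
python3 chk.py
```

```text
large_flask top [ 9.4 10.8] [ 6.3 15. ] 
large_flask side [-37.8 -31.2] [19.5 11.5] 
large_base top [-1.  -2.9] [21.  20.6] 
large_base side [ -1.7 -12.5] [21.9 23.6] 
mould top [-20.   18.4] [1.6 3.3] [[-25.0, 22.0], [-14.0, 20.0], [-15.0, 15.0], [-26.0, 17.0]]
mould side [ 1.4 -0.8] [24.7 14.6] [[-23.0, 36.0], [28.0, 51.0], [25.0, -37.0], [-24.0, -49.0]]
small_base top [-3.6  2.3] [15.4 16.2] 
small_base side [-3.8 -3.9] [20.9 19. ] 
small_flask top [ 7.2 -8.7] [8.3 2.7] 
small_flask side [33.7 -3.1] [16.5  6.5]
```

```bash
python3 - <<'E'
from fit import *
for nm in("top","side"):
    d=optics.capture(nm)
    x0,y0,wd,h=((265,180,50,45) if nm=="top" else (255,160,65,60))
    c=cv2.convertScaleAbs(cv2.resize(d["frame"][y0:y0+h,x0:x0+wd,::-1],None,fx=10,fy=10,interpolation=cv2.INTER_CUBIC),alpha=1.5)
    ar=np.radians(6.27)
    for yy,col in((0,(255,0,0)),):
        g=[.4843+np.sin(ar)*.097,.1654-np.cos(ar)*.097,ar+np.pi/2,.005]
        P=proj(d,w(g,M["mould"]));q=(P-[x0,y0]+.5)*10-.5
        top=[i for i in range(8) if M["mould"][i,2]>0];cv2.polylines(c,[cv2.convexHull(np.int32(q[top]))],True,(255,0,0),1)
        cv2.polylines(c,[cv2.convexHull(np.int32(q))],True,(0,200,0),1)
    cv2.imwrite(f"pics/m_{nm}.png",c)
a=cv2.imread("pics/m_top.png");b=cv2.imread("pics/m_side.png")
H=max(a.shape[0],b.shape[0]);f=lambda i:cv2.copyMakeBorder(i,0,H-i.shape[0],0,0,0)
cv2.imwrite("pics/m.png",cv2.resize(np.hstack([f(a),f(b)]),None,fx=.69,fy=.69))
E
```

```text
(no output)
```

View pics/m.png

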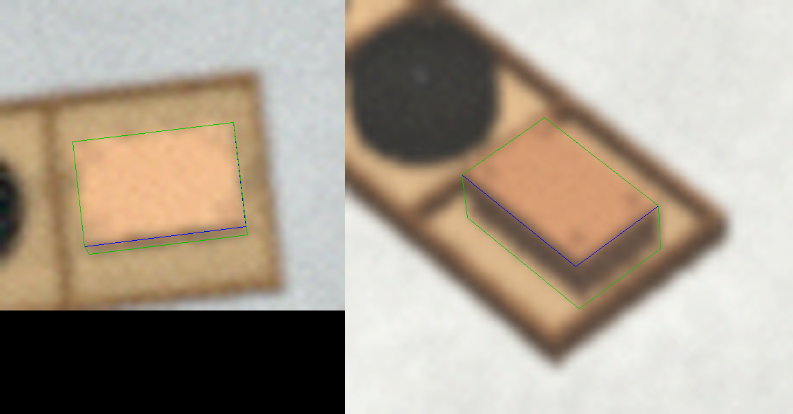

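The mould lines up with the model outline lying flat at the bay centre, within about 2 mm in both views. Handing in.

```bash
python3 -c "
from station import r
print(r.finish_job())"
```

```text
the job is handed in; nothing more can be done
None
```

Both kits are made up and the job is handed in, at about 47 s of the 136 s allowed.

- **Long tray:** the large flask, the large base and the mould each have their own bay, set down in that order.
- **Short tray:** the small flask and then the small base, each in its own bay.

**Last checks:**
- Both cameras show one piece per bay, with the flasks upright, the bases dome upward and the mould flat.
- The mould is within about 2 mm of its bay centre. The top view puts the bases within about 4 mm of theirs.
- The arm was parked clear of everything. The spool and bottle were not disturbed. The frame was hidden by the arm in the last top view, but it was undisturbed in the pictures taken before the final placement.

**What went wrong or disagreed:**
- **Tool tilt:** it crept up to about 9° over the run, which the interface gave no way to correct. I turned the jaws for the small base to allow for it.
- **Large base grip:** the first grip caught only the rim's top edge, so I reopened and took it lower.
- **Automatic position check:** it failed for both flasks, for the mould in the top view and for the large base in the side view (off by 12 mm), because their colours blend together. I judged the flasks by eye, the mould against its projected outline and the large base from the top view.
- **Contact force:** readings while setting down stayed at or below about 22 N.

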